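# Lock the filter bowl up into the air-filter head

### The job

Refit the loose filter bowl to the air-filter stand: hold it by its handle, bring it up into the bell from below with the handle under the short ridge, press it gently up against the spring until the lugs are free to turn, turn it until the handle points straight out under the long ridge at the stand's front, then let it down so that its lugs lock, and let go. Do not force it in the mount at any time, and leave the can, wrench and carton where they are.

Things in the scene. Friction and masses are not known exactly. Their poses are not given: they have to be found in the camera images.
- stand: Fixed grey metal filter stand. Origin on the bench under the axis of its bell (round, 114 mm outside, open downward, lower edge 175 mm up, top 247 mm); -x is its front. An arm on the bell's top runs back to a post 125 mm behind the axis (+x). Bench clear below the bell. Hidden in the bell is a rigid bayonet ring, 72 mm bore, with 3 slots; the bowl weighs on it when locked.
- bell_mouth (a point): On the bell's axis at its lower edge; axes as the stand. The ring's underside lies 4 to 24 mm above this point, hidden and different each time: find it by feel. Reckoned from there: when the bowl's lug bottoms are 3 mm up, the rim meets a sprung plate (pushes down 2.7 N at once, 4 N at most). The lugs can turn only when 8.5 to 11.5 mm up, between a rib and a roof: best 7 mm past first touch.
- entry_mark (a point): Outer foot of the short upright ridge on the bell's outside, 68 mm from the axis, 40 degrees from the front towards +y. Only with the handle under it do the lugs pass up the 20 mm wide slots (3 mm play each side). From here the bowl turns 40 degrees counter-clockwise seen from above; too low or too high the lugs jam on rigid metal and must not be forced.
- home_mark (a point): Outer foot of the long upright ridge on the bell's outside, 68 mm from the axis, at the very front (-x). With the handle under it the lugs are over pockets behind the rib; let down to 6 mm above the ring's underside (2.5 mm below the rib's top) they lock, held down by the spring. A rigid end stop halts the turn 3 to 4 degrees past home.
- bowl_center (a point): Loose filter bowl standing upright: aluminium, 68 mm across, 108 mm tall, 0.2 kg, top tapered to 58 mm. This point: on its axis, 54 mm above the foot. z up, -x along its black handle (14 wide, 22 tall, to 152 mm from the axis, mid-height 44 mm). 3 lugs, 14 wide, 5 thick, out to 42 mm, bottoms 94 mm above the foot: one over the handle, others at 120 degrees. Home: axes parallel to the stand's.
- bowl_rim (a point): Centre of the bowl's top face, on its axis 108 mm above the foot and 14 mm above the undersides of the lugs. Same axes as bowl_center.
- bowl_grip (a point): Middle of the place to grip on the bowl's handle: 125 mm from the bowl's axis, half-way up the 22 mm tall handle, 44 mm above the bowl's foot. Same axes as bowl_center: the handle runs along x and is 14 mm wide along y. Grip it firmly: the spring load tends to tip the bowl in the grip.
- can_center (a point): Bystander: closed grey can 66 mm across, 130 mm tall; point at its centre. It stands on one side of the stand, the bowl on the other, either way round.
- wrench: Bystander: steel wrench 180 mm long, lying on the bench nearer the robot.
- carton_center (a point): Bystander: cardboard carton 110 x 90 x 80 mm behind and to the right of the stand; point at its centre.
There are look-alikes about, which are no part of the job. Of the things like the part that bears bowl_center, leave any that is blue; of the rest the larger one is meant.

How it is judged (in metres and radians):
On the way:
1. the bowl's rim is at least 20 mm up inside the bell, on its axis, with the handle under the entry mark (z of bowl_rim in the frame of stand above 0.195 m and horizontal distance between bowl_rim and stand below 0.008 m and y of bowl_grip in the frame of stand above 0.06 m), for 0.1 s.
At the end, for the whole second after the job is handed in: The bowl hangs by its lugs in the bell, released and at rest: rim 19 to 49 mm above the bell's lower edge and within 6 mm of its axis, upright within 0.10 rad, the handle's grip point within 11 mm to either side of the stand's front centre line (handle under the HOME mark) (y of bowl_grip in the frame of stand between -0.011 and 0.011 m and x of bowl_grip in the frame of stand below -0.1 m and z of bowl_rim in the frame of stand between 0.194 and 0.224 m and horizontal distance between bowl_rim and stand below 0.006 m and angle between bowl_center's own z axis and vertical below 0.1 rad and linear speed of bowl below 0.02 m/s); the robot touches nothing.
It fails at once if the bowl presses on the stand or its bayonet ring with more than 45 N (contact force between bowl and stand above 45 N).
It fails at once if the can, the wrench or the carton is moved by more than 30 mm (distance of any of can_center, wrench, carton_center from where it was at the start of the episode above 0.03 m).
It also fails if it takes over 72 s, if anything falls off the work surface, if the arm or the gripper's body presses on something with over 40 N, if the wrist force passes 120 N, or if a joint passes its speed limit or range.

### The arm

A 6-joint arm with a two-finger parallel gripper is mounted at the origin on the work surface. World frame = base frame: x ahead of the robot, y to its left, z up, the work surface at z = 0. Lengths are in mm, angles in rad, forces in N, time in s.
With the tool pointing down it reaches from about 300 to 775 mm from the base axis. Payload 14.6 kg.
Tool frame: the origin (TCP) lies between the finger pads; the fingertips stand 11 mm ahead of it and the grasp point (between the pads) lies 8 mm behind it; z points along the fingers, y is the direction in which the jaws open and shut (so a half turn about z gives the same grasp; the last joint's range is limited). The gripper opens to 94 mm and grips with 3 to 60 N. Pads are 16 mm wide; open, the fingers measure 119 mm over their backs; the gripper's body (75 mm by 177 mm) begins 78 mm behind the grasp point.
Start: joints at [-1.258, 0.3, 1.521, -0, 1.321, -0.067], TCP at [203.897, -510.799, 216.446] pointing down, gripper open.
Joint ranges: [-3.03, 3.03], [-0.79, 2.21], [0.23, 2.52], [-1.04, 4.18], [0, 3.07], [-2.55, 2.55]. Speed limits (rad/s): [2.22, 2.22, 2.57, 3.14, 3.14, 3.14].

### API

Orientations are given as [roll, pitch, yaw] about the fixed x, y, z axes, in that order (R = Rz(yaw) Ry(pitch) Rx(roll)).
In Python, from cell import * gives the robot as it stands.
- The arm moves only by the tool arm_command, never from a script. Its argument "deltas" is a list of rows, each an object with "xyz": the shift along the world's x, y, z in m, a list of three; "turn": the turn, a rotation vector about the world's x, y, z in rad, a list of three. A call has 1 to 12 rows; each row shifts and turns the commanded pose from where the row before left it; what a row does not reach is not made up. A row lasts 1/8 s, in which the tool goes at most 62.5 mm and 10.7 degrees, less where a joint would pass 70% of its speed; a pose out of reach is approached as far as the arm can. A call with a gripper value outside its range is refused whole. "gripper" is the closure, from 0 (fully open) to 1 (shut), set as the call begins (left out, the last holds). The fingers move at their own pace and stop on an object; "force" is the grip in N (left out, the last holds). Time passes only in rows, so rows that do not move let the fingers close. It gives the time, the measured TCP pose, the force and the opening at its end, in the units of the state.
- read_state(): the state, without advancing time (a new reading comes with each control period).
- camera(name): name is "scene" or "side" or "wrist"; returns a dict with "color" (400x640x3 uint8, red, green, blue), "fx", "fy", "cx", "cy" (pixels), "rvec" (rotation vector, rad) and "tvec" (3), from world to camera coordinates, as OpenCV has them; the wrist camera has in their place "mount" (4x4, takes a point from camera to tool coordinates, whose origin is the TCP and whose axes are the flange's). Camera axes: x right, y down, z forward; pixel columns grow to the right and rows downward; lengths in mm; the calibration is good to about 2 mm. The wrist camera is an equidistant fisheye: a pixel r from the principal point sees the ray r / f radians off the axis. A picture is of the moment at which its call begins: read the wrist's pose just before it. There is no depth.
- sign_off(): hands the job in, once; it reports no verdict.
The state is a dict: "clock": time; "joints": joint angles; "qd": joint speeds; "effort": joint torques, N m; "eef_pos": TCP position; "eef_rot": TCP orientation; "wrist_force": force on the tool from outside, world axes, zero at the start; "moment": the same for the moment, N m; "finger_gap": finger opening in mm.
Only numpy, scipy, OpenCV 4.12 (cv2) and the standard library are available. Lean on these libraries where they do the work, as an engineer would, in place of code of your own. Each camera call takes 0.05 s, during which the arm holds its last target.

## Working session

There is one attempt and no reset: what is moved stays moved. The work goes in short steps, Python scripts to look and compute and a tool call to move; the robot and the scene stay as the last step left them, time stands still between calls to the robot, and variables do not carry over. Pictures are saved under pics/ and viewed, and the job is handed in when it is done.

Besides the shell and the picture viewer there is one more tool, called after "Call:" as name(argument=value, ...) on one line, values as JSON. arm_command: Moves the arm, as the interface text tells. Its arguments: {"type":"object","properties":{"deltas":{"type":"array","items":{"type":"object","properties":{"xyz":{"type":"array","items":{"type":"number"}},"turn":{"type":"array","items":{"type":"number"}}}}},"gripper":{"type":"number"},"force":{"type":"number"}},"required":["deltas"]}

```bash
ls; mkdir -p pics; python3 - <<'E'
from cell import *
import cv2
print(read_state())
for n in ("scene","side","wrist"):
    c=camera(n); cv2.imwrite(f"pics/{n}0.png",c["color"][:,:,::-1]); print(n,{k:v for k,v in c.items() if k!="color"})
E
```

```text
pics
{'clock': 0.0, 'joints': array([-1.25760541e+00,  3.00488952e-01,  1.52160304e+00,  5.85190590e-06,
        1.32068171e+00, -6.65988408e-02]), 'qd': array([-0.00065275, -0.00284669,  0.00206611, -0.00015376, -0.00063987,
        0.00094285]), 'effort': array([ 3.85137264e-04, -5.31808949e+01, -3.52735305e+01,  7.08678877e-02,
        2.44425447e-02, -1.12758078e-04]), 'eef_pos': array([ 203.81945941, -510.56588389,  215.86723746]), 'eef_rot': array([-3.14041459e+00, -8.42542669e-05,  3.79788254e-01]), 'wrist_force': array([-0.53343347, -0.05734441,  0.36441412]), 'moment': array([-0.06411486, -0.00028331, -0.02473374]), 'finger_gap': 93.7376769091963}
scene {'fx': 452.3858155257651, 'fy': 452.3858155257651, 'cx': 324.0084942890435, 'cy': 197.41574772326973, 'rvec': array([ 2.28445183,  1.23078643, -0.36790221]), 'tvec': array([-189.99523008, -344.70074239, 1868.3713356 ])}
side {'fx': 391.92314803163885, 'fy': 391.92314803163885, 'cx': 317.0183017422497, 'cy': 196.06314092640613, 'rvec': array([ 0.24283609, -2.78470403,  1.2308393 ]), 'tvec': array([ 495.98535304,  257.6518488 , 1246.68972054])}
wrist {'fx': 309.70691628693146, 'fy': 309.70691628693146, 'cx': 314.5903024314285, 'cy': 201.52126098728934, 'mount': array([[-6.57053817e-04, -9.70357546e-01, -2.41672921e-01,
         7.05302923e+01],
       [ 9.99998864e-01, -9.65383164e-04,  1.15740632e-03,
         5.05944603e-01],
       [-1.35640493e-03, -2.41671886e-01,  9.70357078e-01,
        -1.68253738e+02],
       [ 0.00000000e+00,  0.00000000e+00,  0.00000000e+00,
         1.00000000e+00]])}
```

View pics/scene0.png

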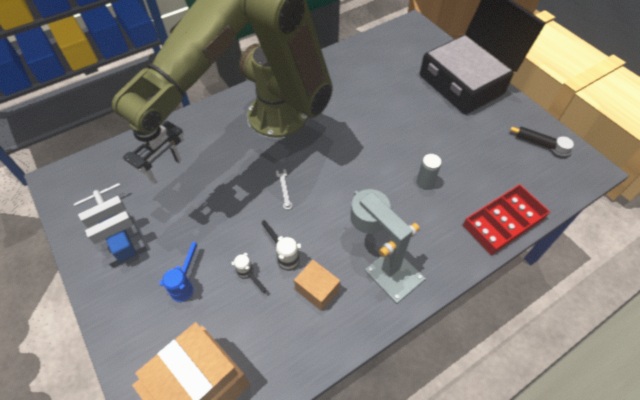

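View pics/side0.png

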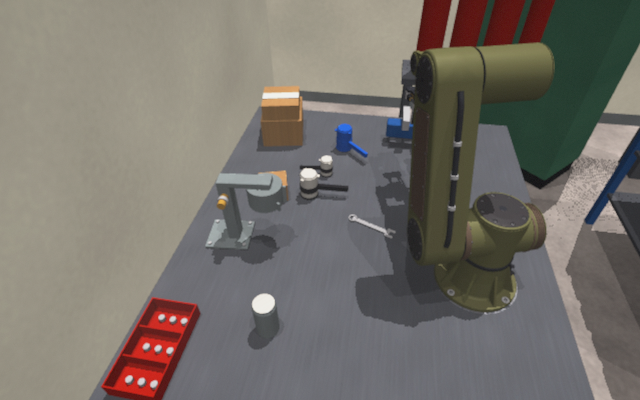

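View pics/wrist0.png

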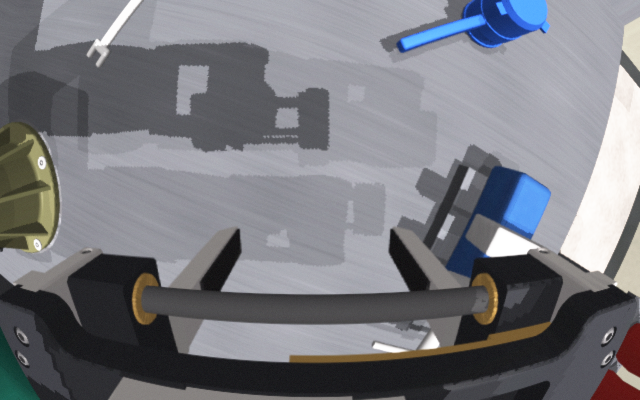

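Candidates for the bowl in the scene picture are blue at (178,283), a small aluminium one at (242,265) and a larger aluminium one at (288,250). By the description I choose the one at (288,250). Next I check it in close crops.

```bash
python3 - <<'E'
import cv2
a=cv2.imread("pics/scene0.png")
cv2.imwrite("pics/s_bowl.png",cv2.resize(a[200:310,210:350],None,fx=5.5,fy=5.5,interpolation=cv2.INTER_CUBIC))
cv2.imwrite("pics/s_stand.png",cv2.resize(a[180:310,330:440],None,fx=4.6,fy=4.6,interpolation=cv2.INTER_CUBIC))
b=cv2.imread("pics/side0.png")
cv2.imwrite("pics/d_both.png",cv2.resize(b[140:260,200:360],None,fx=5,fy=5,interpolation=cv2.INTER_CUBIC))
E
```

```text
(no output)
```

View pics/s_bowl.png

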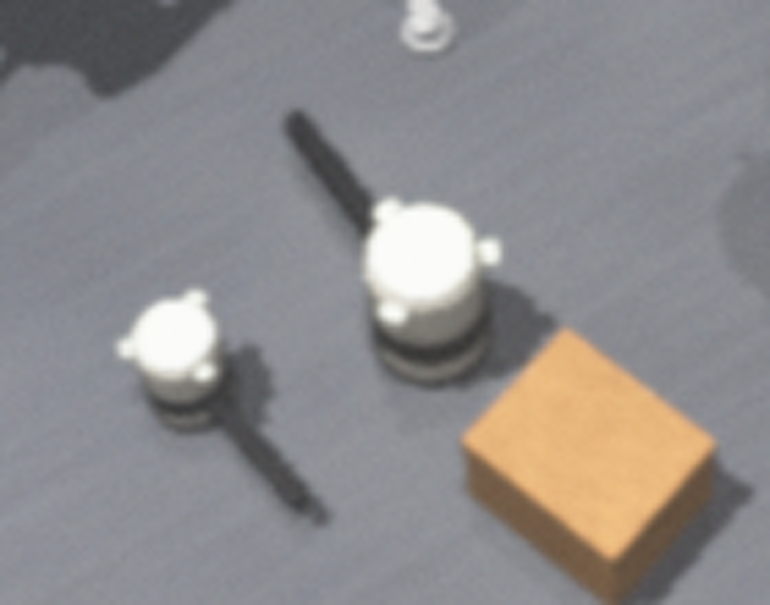

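View pics/s_stand.png

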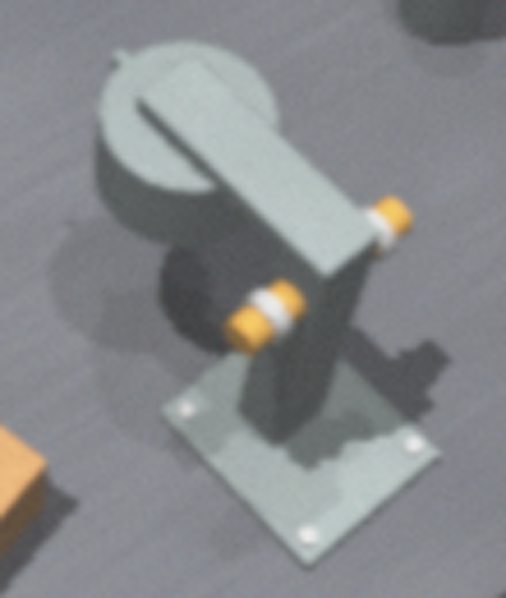

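View pics/d_both.png

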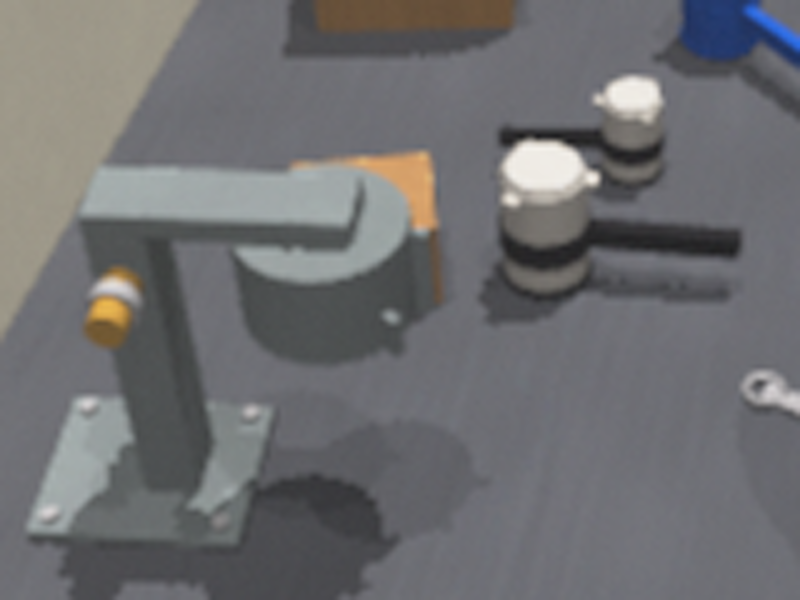

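```bash
cat > h.py <<'E'
import numpy as np, cv2
from scipy.spatial.transform import Rotation as Ro
from scipy.optimize import least_squares
C={'scene':dict(f=452.3858155257651,c=(324.0084942890435,197.41574772326973),r=[2.28445183,1.23078643,-0.36790221],t=[-189.99523008,-344.70074239,1868.3713356]),
'side':dict(f=391.92314803163885,c=(317.0183017422497,196.06314092640613),r=[0.24283609,-2.78470403,1.2308393],t=[495.98535304,257.6518488,1246.68972054])}
def ray(n,p):
    k=C[n];R=Ro.from_rotvec(k['r']).as_matrix()
    o=-R.T@np.array(k['t']);d=R.T@np.array([(p[0]-k['c'][0])/k['f'],(p[1]-k['c'][1])/k['f'],1]);return o,d/np.linalg.norm(d)
def atz(n,p,z):
    o,d=ray(n,p);return o+d*(z-o[2])/d[2]
def tri(ps,pd):
    A=[];b=[]
    for n,p in(('scene',ps),('side',pd)):
        o,d=ray(n,p);M=np.eye(3)-np.outer(d,d);A.append(M);b.append(M@o)
    return np.linalg.lstsq(np.vstack(A),np.hstack(b),rcond=None)[0]
def proj(n,P):
    k=C[n];P=np.atleast_2d(P);R=Ro.from_rotvec(k['r']).as_matrix();q=P@R.T+k['t'];return q[:,:2]/q[:,2:]*k['f']+k['c']
E
python3 - <<'E'
from h import *
np.set_printoptions(precision=1,suppress=True)
for n in C: print(n,ray(n,(320,200)))
s=lambda x,y:(x/5.5+210,y/5.5+200)
st=lambda x,y:(x/4.6+330,y/4.6+180)
d=lambda x,y:(x/5+200,y/5+140)
print('rim',tri(s(422,245),d(545,168)),atz('scene',s(422,245),108),atz('side',d(545,168),108))
print('hend',tri(s(295,118),d(738,243)),atz('scene',s(295,115),50),atz('side',d(738,243),44))
print('bell',tri(st(188,116),d(322,222)),atz('scene',st(188,116),247),atz('side',d(322,222),247))
for p in [(162,408),(440,455),(308,566)]: print('base',atz('scene',st(*p),8))
for p in [(75,397),(275,402),(240,545),(28,530)]: print('baseS',atz('side',d(*p),8))
for p in [(138,98),(200,58),(378,240),(328,275)]: print('arm',atz('scene',st(*p),260))
print('homefoot?',atz('side',d(428,312),175),atz('side',d(390,316),190))
print('tick',atz('scene',st(122,58),247))
E
```

```text
scene (array([1207.6, -578.8, 1361. ]), array([-0.5,  0.3, -0.8]))
side (array([ 337.2,  824.1, 1036.3]), array([ 0.1, -0.7, -0.7]))
rim [ 590.3 -304.1  102.4] [ 594.2 -304.9  108. ] [ 587.8 -298.3  108. ]
hend [ 442.  -311.1   41.9] [ 446.2 -311.2   50. ] [ 440.8 -309.8   44. ]
bell [681.2 -60.7 241. ] [686.2 -62.6 247. ] [676.8 -55.6 247. ]
base [ 761.8 -114.8    8. ]
base [897.5  26.5   8. ]
base [ 910.1 -101.3    8. ]
baseS [ 904.7 -100.5    8. ]
baseS [ 757.3 -119.9    8. ]
baseS [740.7  15.    8. ]
baseS [889.3  26.6   8. ]
arm [664.  -86.9 260. ]
arm [660.9 -35.6 260. ]
arm [827.3 -25.8 260. ]
arm [829.5 -66.4 260. ]
homefoot? [615.4 -60.7 175. ] [633.4 -37.8 190. ]
tick [626.7 -71.5 247. ]
```

```bash
python3 - <<'E'
from h import *
np.set_printoptions(precision=1,suppress=True)
s=lambda x,y:(x/5.5+210,y/5.5+200)
for p in [(568,328),(463,440),(612,556),(716,442)]: print('carton',atz('scene',s(*p),80))
print('can',atz('scene',(431,160),130),'wr',atz('scene',(281,174),5),atz('scene',(287,206),5),'small bowl',atz('scene',(242,262),85),'blue',atz('scene',(176,276),100))
E
```

```text
carton [ 671.6 -256.7   80. ]
carton [ 697.1 -342.    80. ]
carton [ 798.2 -310.    80. ]
carton [ 774.8 -226.    80. ]
can [596.  278.5 130. ] wr [ 277.2 -148.1    5. ] [ 411.6 -202.3    5. ] small bowl [ 559.2 -446.7   85. ] blue [ 499.3 -635.2  100. ]
```

Call:
arm_command(deltas=[{"xyz":[0.015,0.012,0.005],"turn":[0,0,0.17]},{"xyz":[0.015,0.012,0.005],"turn":[0,0,0.17]},{"xyz":[0.015,0.012,0.005],"turn":[0,0,0.17]},{"xyz":[0.015,0.012,0.005],"turn":[0,0,0.17]},{"xyz":[0.015,0.012,0],"turn":[0,0,0.17]},{"xyz":[0.015,0.012,0],"turn":[0,0,0.17]},{"xyz":[0.015,0.012,0],"turn":[0,0,0.17]},{"xyz":[0.015,0.012,0],"turn":[0,0,0.17]}], gripper=0)

```text
clock: 1.15
eef_pos: [324.3, -414.3, 236.3]
eef_rot: [-3.141, -0.0, 1.745]
wrist_force: [-0.3, -1.0, -0.1]
finger_gap: 93.7
```

Call:
arm_command(deltas=[{"xyz":[0.016,0.013,0],"turn":[0,0,0.17]},{"xyz":[0.016,0.013,0],"turn":[0,0,0.17]},{"xyz":[0.016,0.013,0],"turn":[0,0,0.17]},{"xyz":[0.016,0.013,0],"turn":[0,0,0.17]},{"xyz":[0.016,0.013,0],"turn":[0,0,0.17]},{"xyz":[0.016,0.013,0],"turn":[0,0,0.17]},{"xyz":[0.016,0.013,0],"turn":[0,0,0.17]},{"xyz":[0.016,0.013,0],"turn":[0,0,0.17]},{"xyz":[0,0,0]}])

```text
validation failed for argument at $.de...
```

```bash
python3 - <<'E'
from cell import *
import cv2,numpy as np,pickle
np.set_printoptions(precision=4,suppress=True)
s=read_state();c=camera("wrist");print(s['eef_pos'],s['eef_rot'],s['joints'])
pickle.dump((s['eef_pos'],s['eef_rot'],c),open('w1.pkl','wb'))
cv2.imwrite("pics/w1.png",c["color"][:,:,::-1])
E
```

```text
[ 324.3163 -414.3041  236.251 ] [-3.1414 -0.0004  1.7454] [-0.9763  0.2316  1.5606  0.      1.3498 -1.1509]
```

View pics/w1.png

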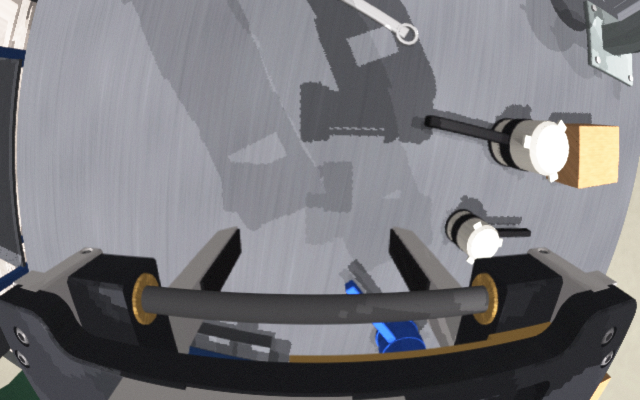

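```bash
python3 - <<'E'
import cv2
a=cv2.imread("pics/w1.png")
cv2.imwrite("pics/w1c.png",cv2.resize(a[90:190,410:570],None,fx=5,fy=5,interpolation=cv2.INTER_CUBIC))
E
```

```text
(no output)
```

View pics/w1c.png

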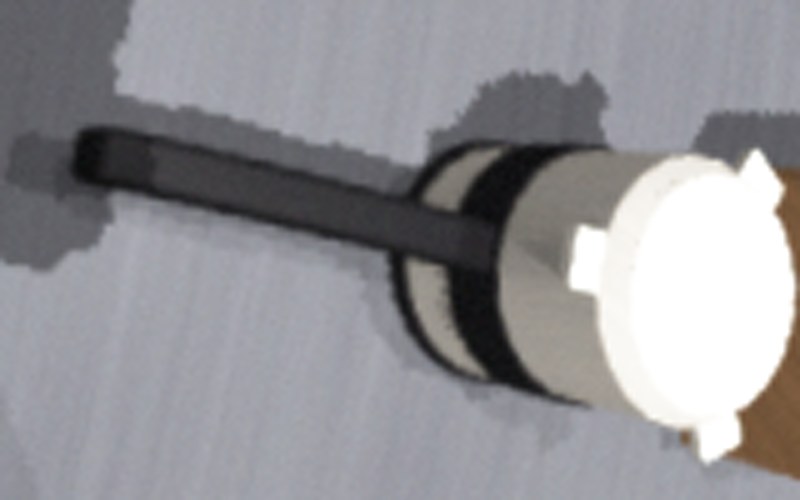

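```bash
cat >> h.py <<'E'
W=dict(f=309.70691628693146,c=np.array([314.5903024314285,201.52126098728934]),M=np.array([[-6.57053817e-04,-9.70357546e-01,-2.41672921e-01,70.5302923],[9.99998864e-01,-9.65383164e-04,1.15740632e-03,.505944603],[-1.35640493e-03,-2.41671886e-01,9.70357078e-01,-168.253738],[0,0,0,1]]))
def wray(pos,rot,p):
    v=np.array(p)-W['c'];r=np.hypot(*v);th=r/W['f'];d=np.r_[np.sin(th)*v/r,np.cos(th)]
    R=Ro.from_euler('xyz',rot).as_matrix()
    return np.array(pos)+R@W['M'][:3,3],R@W['M'][:3,:3]@d
def wz(pos,rot,p,z):
    o,d=wray(pos,rot,p);return o+d*(z-o[2])/d[2]
E
python3 - <<'E'
from h import *;import pickle
np.set_printoptions(precision=1,suppress=True)
pos,rot,_=pickle.load(open('w1.pkl','rb'))
g=lambda x,y,z:wz(pos,rot,(x/5+410,y/5+90),z)
a=g(712,293,108);t=g(152,160,55);b=g(460,237,55)
print('rim',a,'tip-ish',t,'near',b,'yaw handle',np.degrees(np.arctan2(*(b-t)[[1,0]])),np.degrees(np.arctan2(*(a-t)[[1,0]])))
print('tipend bottom/top',g(85,160,44))
print('lug over handle',g(588,260,96),g(768,180,96),g(720,440,96))
print('foot left edge',g(400,275,0))
E
```

```text
rim [ 594.1 -304.2  108. ] tip-ish [ 457.6 -309.4   55. ] near [ 549.2 -305.9   55. ] yaw handle 2.215286871447634 2.1963737680220468
tipend bottom/top [ 444.7 -312.5   44. ]
lug over handle [ 561.  -305.7   96. ] [ 619.1 -269.1   96. ] [ 620.4 -337.5   96. ]
foot left edge [ 567.5 -316.1   -0. ]
```

Call:
arm_command(deltas=[{"xyz":[0.016,0.0117,0],"turn":[0,0,0.16]},{"xyz":[0.016,0.0117,0],"turn":[0,0,0.16]},{"xyz":[0.016,0.0117,0],"turn":[0,0,0.16]},{"xyz":[0.016,0.0117,0],"turn":[0,0,0.16]},{"xyz":[0.016,0.0117,0],"turn":[0,0,0.16]},{"xyz":[0.016,0.0117,0],"turn":[0,0,0.16]},{"xyz":[0.016,0.0117,-0.01],"turn":[0,0,0.16]},{"xyz":[0.016,0.0117,-0.02],"turn":[0,0,0.16]},{"xyz":[0.0167,0.0115,-0.02],"turn":[0,0,0.16]},{"xyz":[0,0,0],"turn":[0,0,0]}])

```text
clock: 2.45
eef_pos: [468.4, -309.1, 185.0]
eef_rot: [3.14, -0.002, -3.105]
wrist_force: [-0.2, 0.7, 0.4]
finger_gap: 94.0
```

```bash
cat > look.py <<'E'
from cell import *
import cv2,numpy as np,pickle,sys
np.set_printoptions(precision=4,suppress=True)
tag=sys.argv[1]
for n in sys.argv[2:]:
    s=read_state();c=camera(n);pickle.dump((s['eef_pos'],s['eef_rot'],c),open(f'{n}_{tag}.pkl','wb'))
    cv2.imwrite(f"pics/{n}_{tag}.png",c["color"][:,:,::-1])
print(s['clock'],s['eef_pos'],s['eef_rot'],s['joints'],s['wrist_force'],s['moment'],s['finger_gap'])
E
python3 look.py a wrist scene side
```

```text
2.55 [ 468.2577 -310.2272  186.9923] [-3.1413  0.0001 -3.1083] [-0.6503  0.3506  1.5241 -0.0002  1.2666 -2.2543] [-0.7353 -0.1624  0.6503] [ 0.0763 -0.1659 -0.0557] 93.5750521547672
```

View pics/wrist_a.png

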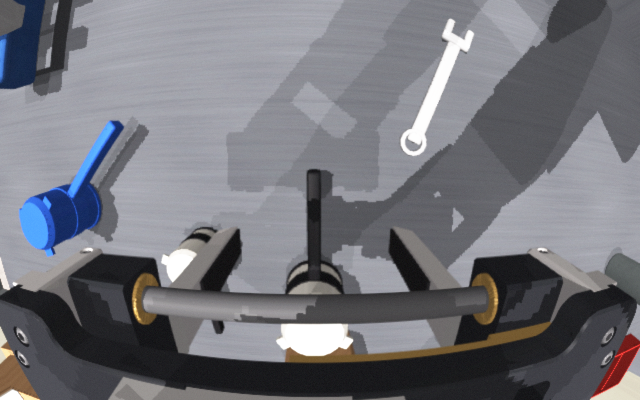

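View pics/scene_a.png

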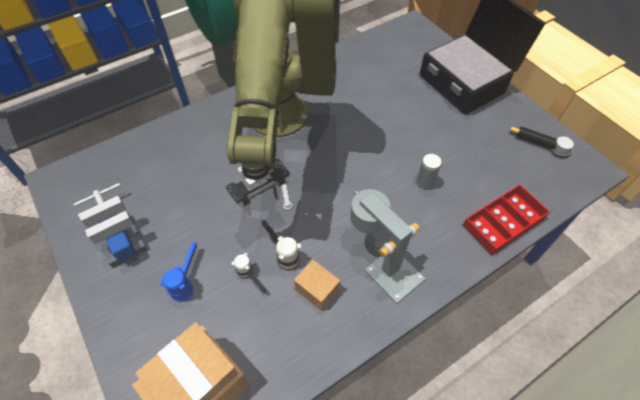

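Call:
arm_command(deltas=[{"xyz":[0,0,-0.03],"turn":[0,0,0]},{"xyz":[0,0,-0.03],"turn":[0,0,0]},{"xyz":[0,0,-0.03],"turn":[0,0,0]},{"xyz":[0,0,-0.03],"turn":[0,0,0]},{"xyz":[0,0,-0.02],"turn":[0,0,0]},{"xyz":[0,0,-0.01],"turn":[0,0,0]},{"xyz":[0,0,0],"turn":[0,0,0]},{"xyz":[0,0,0],"turn":[0,0,0]}])

```text
clock: 3.6
eef_pos: [468.9, -310.2, 37.5]
eef_rot: [-3.141, 0.001, -3.104]
wrist_force: [0.1, -0.0, -0.1]
finger_gap: 93.7
```

```bash
python3 look.py b wrist side
```

```text
3.65 [ 468.9428 -310.1041   37.4744] [-3.1406  0.0012 -3.104 ] [-0.6494  0.5354  1.6426 -0.      0.962  -2.2578] [-0.465  -0.5153  0.3368] [ 0.0552 -0.1253  0.0085] 93.55251317452895
```

View pics/wrist_b.png

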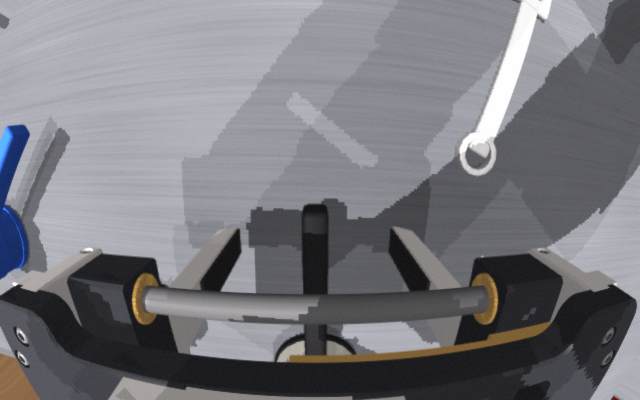

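View pics/side_b.png

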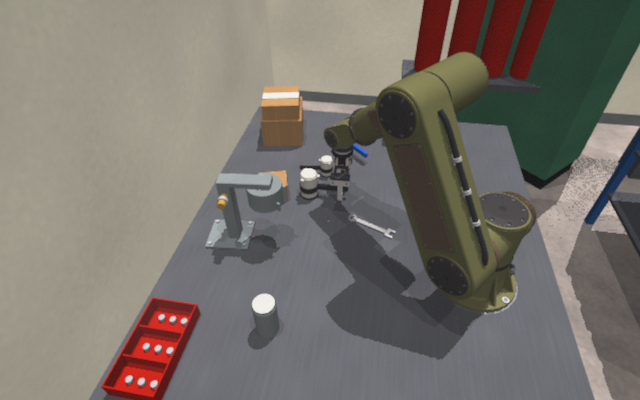

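Call:
arm_command(deltas=[{"xyz":[0,0,-0.001],"turn":[0,0,0]},{"xyz":[0,0,0],"turn":[0,0,0]},{"xyz":[0,0,0],"turn":[0,0,0]},{"xyz":[0,0,0],"turn":[0,0,0]},{"xyz":[0,0,0],"turn":[0,0,0]},{"xyz":[0,0,0],"turn":[0,0,0]},{"xyz":[0,0,0],"turn":[0,0,0]},{"xyz":[0,0,0],"turn":[0,0,0]}], gripper=1, force=60)

```text
clock: 4.7
eef_pos: [468.6, -309.7, 35.4]
eef_rot: [-3.142, 0.0, -3.103]
wrist_force: [0.1, -0.5, 0.1]
finger_gap: 17.6
```

```bash
python3 look.py c wrist
```

```text
4.7 [ 468.6024 -309.7133   35.4473] [-3.1416  0.     -3.1034] [-0.6492  0.5384  1.6437  0.      0.9595 -2.2582] [ 0.0682 -0.5275  0.0566] [ 0.1087 -0.1971 -0.0069] 17.554977177958502
```

View pics/wrist_c.png

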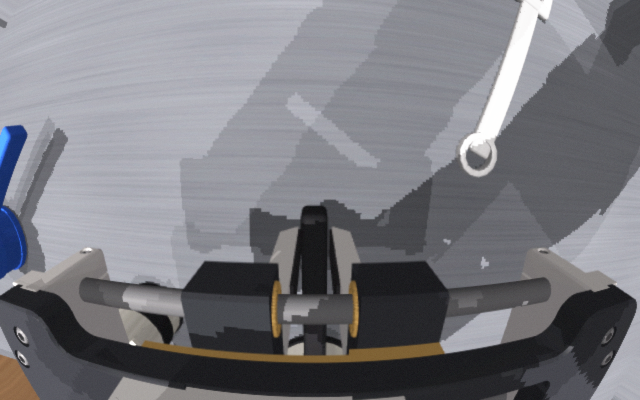

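Call:
arm_command(deltas=[{"xyz":[0,0,0],"turn":[0,0,0]},{"xyz":[0,0,0],"turn":[0,0,0]},{"xyz":[0,0,0],"turn":[0,0,0]},{"xyz":[0,0,0],"turn":[0,0,0]}])

```text
clock: 5.25
eef_pos: [468.6, -309.7, 35.4]
eef_rot: [3.142, -0.0, -3.103]
wrist_force: [-0.2, 0.7, 0.5]
finger_gap: 13.3
```

```bash
python3 - <<'E'
import cv2
a=cv2.imread("pics/scene_a.png");b=cv2.imread("pics/side_b.png")
cv2.imwrite("pics/s10.png",cv2.resize(a[183:243,343:413],None,fx=10,fy=10,interpolation=cv2.INTER_CUBIC))
cv2.imwrite("pics/d10.png",cv2.resize(b[165:220,220:295],None,fx=10,fy=10,interpolation=cv2.INTER_CUBIC))
E
```

```text
(no output)
```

View pics/s10.png

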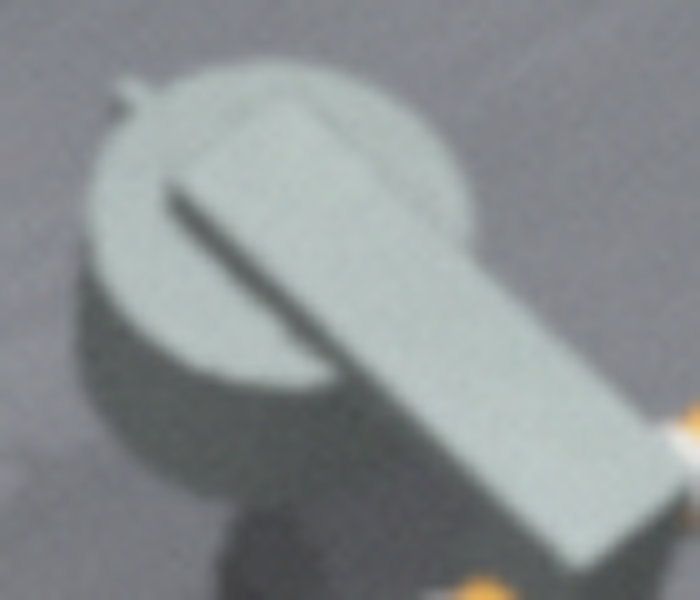

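View pics/d10.png

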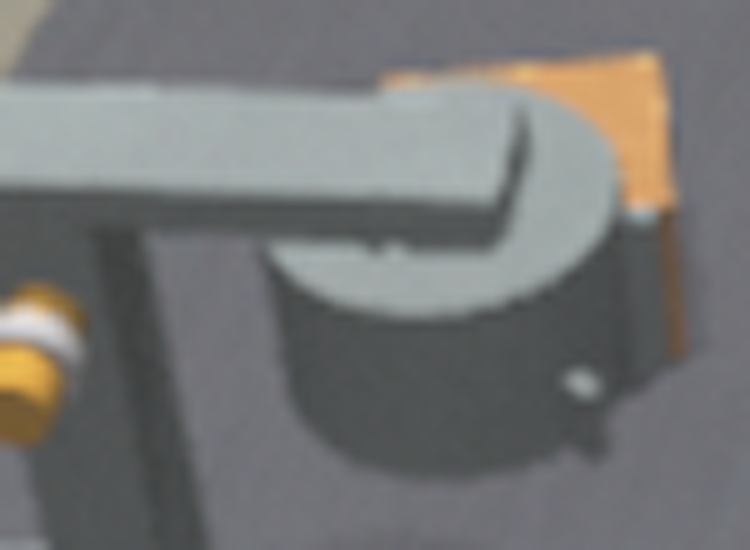

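```bash
cat > fitstand.py <<'E'
from h import *
np.set_printoptions(precision=1,suppress=True)
S=np.array([(90,215),(100,160),(180,90),(275,60),(380,85),(445,140),(475,215),(130,300),(200,360),(280,388)])/10+[343-.45,183-.45]
D=np.array([(480,82),(560,105),(600,140),(618,180),(600,245),(540,290),(480,313),(420,320),(350,305),(290,275)])/10+[220-.45,165-.45]
SB=np.array([(80,345),(110,410),(160,465),(210,495)])/10+[343-.45,183-.45]
DB=np.array([(300,400),(340,450),(400,472),(460,478),(530,465)])/10+[220-.45,165-.45]
for name,L in dict(s=[('scene',S,247)],d=[('side',D,247)],sb=[('scene',SB,175)],db=[('side',DB,175)],all_=[('scene',S,247),('side',D,247),('scene',SB,175),('side',DB,175)]).items():
    pts=np.vstack([[atz(n,p,z) for p in P] for n,P,z in L])
    r=least_squares(lambda q:np.hypot(pts[:,0]-q[0],pts[:,1]-q[1])-57,[682,-60]);print(name,r.x,np.std(r.fun))
d=lambda x,y:(x/10+220-.45,y/10+165-.45)
s=lambda x,y:(x/10+343-.45,y/10+183-.45)
c=np.array([681,-60])
for nm,p,z in [('home foot',(668,372),175),('home top',(658,212),225),('entry foot',(605,460),175)]:
    q=atz('side',d(*p),z)[:2]-c;print(nm,q,np.hypot(*q),np.degrees(np.arctan2(q[1],q[0])))
# arm edges
for pts,n,f in [([(165,195),(575,570)],'scene',s),([(345,80),(690,480)],'scene',s)]:
    for z in (255,265):
        a,b=[atz(n,f(*p),z) for p in pts];print('arm',a,b,np.degrees(np.arctan2(*(b-a)[[1,0]])))
E
python3 fitstand.py
```

```text
s [684.8 -60.2] 1.2056765597220707
d [680.5 -56.4] 1.032534782740283
sb [683.6 -57.8] 1.104781761834886
db [679.1 -61.8] 0.30930303750445226
all_ [682.3 -59. ] 2.3328150280751463
home foot [-67.2  -4.1] 67.36430600650453 -176.51522003640585
home top [-62.5 -24.6] 67.14693423164671 -158.54023654738313
entry foot [-57.3  38.7] 69.09868816586965 145.95206915401263
arm [662.1 -88.6 255. ] [825.3 -66.5 255. ] 7.702254645114621
arm [667. -93. 265.] [828.7 -71.1 265. ] 7.7022546451146034
arm [658.3 -19.7 255. ] [820.6 -21.4 255. ] -0.6047848389171502
arm [663.3 -24.8 265. ] [824.1 -26.5 265. ] -0.604784838917187
```

Call:
arm_command(deltas=[{"xyz":[0,0,0.005],"turn":[0,0,0]},{"xyz":[0,0,0.01],"turn":[0,0,0]},{"xyz":[0,0,0.01],"turn":[0,0,0]},{"xyz":[0,0,0.005],"turn":[0,0,0]},{"xyz":[0,0,0],"turn":[0,0,0]}])

```text
clock: 5.88
eef_pos: [468.7, -309.8, 65.9]
eef_rot: [-3.141, 0.001, -3.103]
wrist_force: [0.2, -0.1, -1.8]
finger_gap: 13.7
```

```bash
python3 look.py d wrist scene side
```

```text
5.975 [ 468.4678 -309.6197   65.2563] [ 3.1414 -0.0003 -3.1034] [-0.6492  0.4939  1.6298 -0.      1.0182 -2.2582] [ 0.6232 -0.5672 -1.7743] [0.0487 0.0737 0.0176] 13.826605622009513
```

View pics/wrist_d.png

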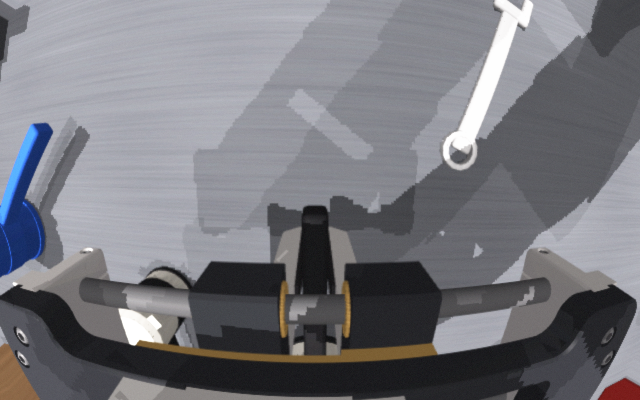

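```bash
python3 - <<'E'
import cv2
a=cv2.imread("pics/scene_d.png");b=cv2.imread("pics/side_d.png")
cv2.imwrite("pics/s_d.png",cv2.resize(a[190:310,340:440],None,fx=6,fy=5,interpolation=cv2.INTER_CUBIC)[:600])
cv2.imwrite("pics/d_d.png",cv2.resize(b[155:205,270:350],None,fx=10,fy=10,interpolation=cv2.INTER_CUBIC))
cv2.imwrite("pics/sb_d.png",cv2.resize(a[205:285,240:330],None,fx=7,fy=7,interpolation=cv2.INTER_CUBIC))
E
```

```text
(no output)
```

View pics/s_d.png

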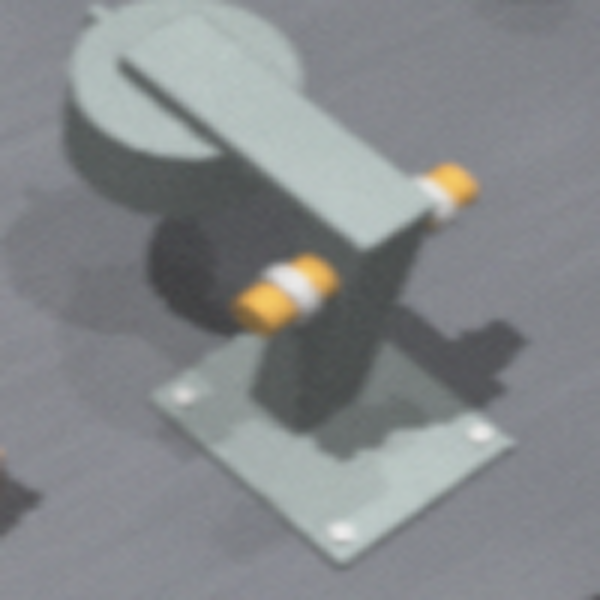

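View pics/d_d.png

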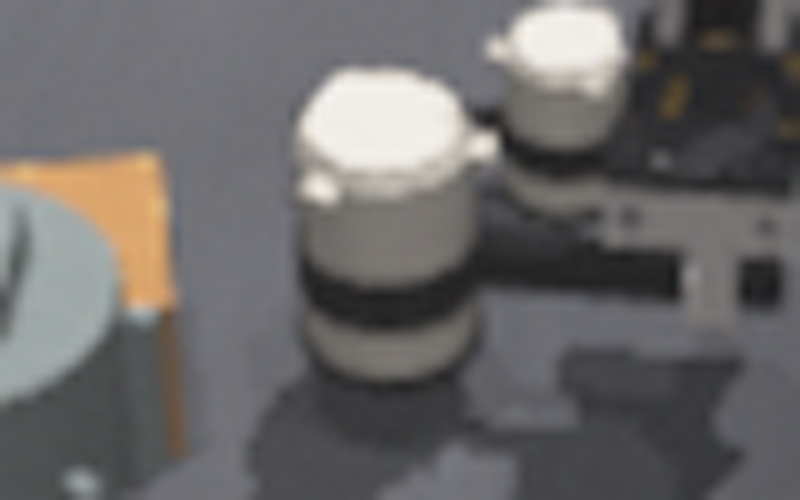

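View pics/sb_d.png

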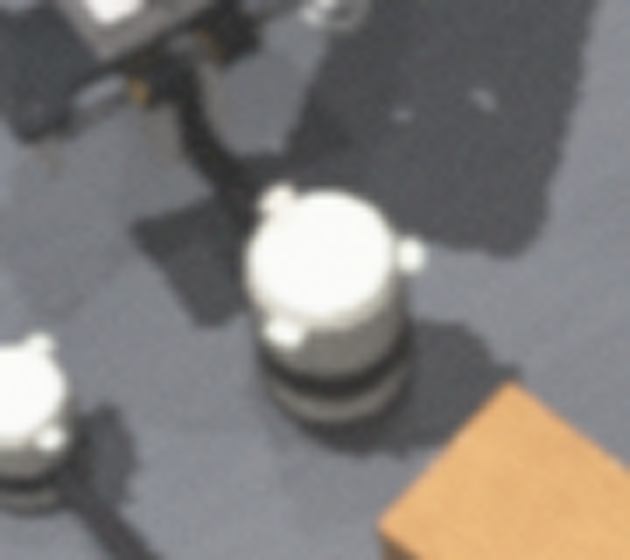

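```bash
python3 - <<'E'
from h import *
np.set_printoptions(precision=1,suppress=True)
print(atz('scene',(325/7+240-.4,254/7+205-.4),138),atz('side',(383/10+270-.45,125/10+155-.45),138))
s=lambda x,y:(x/6+340-.4,y/5+190-.4)
for z in (6,):
    P=[atz('scene',s(*p),z) for p in [(150,398),(515,442),(343,568),(250,338)]]
    for p in P: print(p)
    print(np.degrees(np.arctan2(*(P[2]-P[0])[[1,0]])),np.degrees(np.arctan2(*(P[1]-P[2])[[1,0]]))-90)
P=[atz('scene',s(*p),262) for p in [(120,62),(190,14),(430,210),(365,248)]]
for p in P: print(p)
print(np.degrees(np.arctan2(*(P[2]-P[1])[[1,0]])),np.degrees(np.arctan2(*(P[3]-P[0])[[1,0]])))
B=[atz('scene',s(*p),8) for p in [(184,396),(342,530),(480,432)]];print(B)
print(np.degrees(np.arctan2(*(B[1]-B[0])[[1,0]])),np.degrees(np.arctan2(*(B[2]-B[1])[[1,0]]))-90)
E
```

```text
[ 596.9 -306.8  138. ] [ 591.4 -299.3  138. ]
[ 761.4 -116.9    6. ]
[894.2  28.8   6. ]
[ 909.7 -101.4    6. ]
[756.9 -45.    6. ]
5.943031413941075 6.797038763760881
[666.3 -90.2 262. ]
[657.7 -41.6 262. ]
[825.2 -27.8 262. ]
[827.4 -68.2 262. ]
4.701162680786268 7.796567785473251
[array([ 771.1, -101.3,    8. ]), array([890.4, -87. ,   8. ]), array([879. ,  16.7,   8. ])]
6.830348745768797 6.250555149505061
```

Call:
arm_command(deltas=[{"xyz":[0.0,0.0,0.03],"turn":[0,0,0]},{"xyz":[0.0,0.0,0.03],"turn":[0,0,0]},{"xyz":[0.009,0.012,0.025],"turn":[0,0,-0.14]},{"xyz":[0.009,0.012,0.025],"turn":[0,0,-0.14]},{"xyz":[0.009,0.012,0.02],"turn":[0,0,-0.14]},{"xyz":[0.009,0.012,0.02],"turn":[0,0,-0.14]},{"xyz":[0.009,0.012,0.015],"turn":[0,0,-0.14]},{"xyz":[0.009,0.012,0.01],"turn":[0,0,-0.14]},{"xyz":[0.009,0.012,0.01],"turn":[0,0,-0.14]},{"xyz":[0.009,0.012,0.01],"turn":[0,0,-0.14]},{"xyz":[0.009,0.012,0],"turn":[0,0,-0.14]},{"xyz":[0.009,0.012,0],"turn":[0,0,-0.14]}])

```text
clock: 7.52
eef_pos: [558.8, -189.2, 260.1]
eef_rot: [-3.141, -0.001, 1.775]
wrist_force: [-0.3, -0.3, -2.4]
finger_gap: 13.4
```

Call:
arm_command(deltas=[{"xyz":[0,0,0],"turn":[0,0,0]},{"xyz":[0,0,0],"turn":[0,0,0]}])

```text
clock: 7.78
eef_pos: [558.3, -190.0, 260.2]
eef_rot: [-3.141, -0.0, 1.783]
wrist_force: [-0.1, -0.2, -1.5]
finger_gap: 14.0
```

```bash
python3 look.py e wrist
```

```text
7.775 [ 558.3288 -190.0266  260.1844] [-3.1412 -0.0003  1.7828] [-0.3901  0.362   1.3377 -0.      1.4423 -0.6022] [-0.0954 -0.2045 -1.4612] [ 0.2099 -0.0367  0.0097] 13.983908098208568
```

View pics/wrist_e.png

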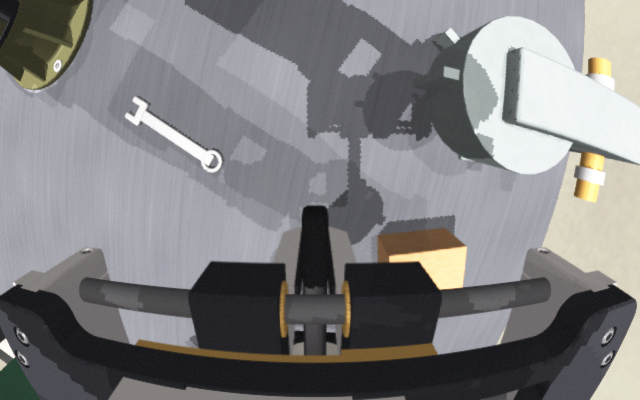

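Good view of the bell and both ridges; I'll measure from an enlarged crop.

```bash
python3 - <<'E'
import cv2
a=cv2.imread("pics/wrist_e.png")
cv2.imwrite("pics/we.png",cv2.resize(a[10:180,420:640],None,fx=3.5,fy=3.5,interpolation=cv2.INTER_CUBIC))
E
```

```text
(no output)
```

View pics/we.png

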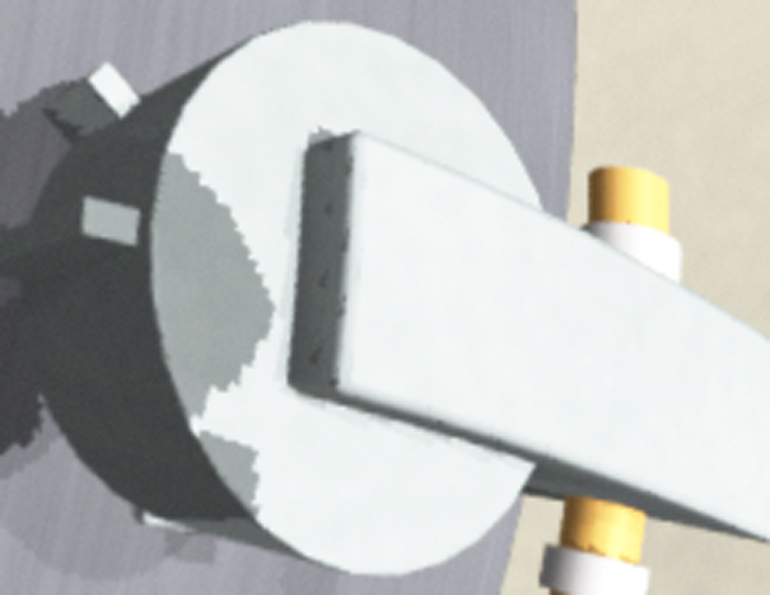

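```bash
python3 - <<'E'
from h import *;import pickle
np.set_printoptions(precision=1,suppress=True)
pos,rot,_=pickle.load(open('wrist_e.pkl','rb'))
g=lambda p,z:wz(pos,rot,(p[0]/3.5+420-.35,p[1]/3.5+10-.35),z)
T=[(152,235),(163,330),(200,430),(250,515),(300,553),(370,574),(440,567),(500,520),(530,470),(540,200),(500,125),(450,75),(400,40),(340,22),(290,25),(240,45),(190,100),(165,160)]
P=np.array([g(p,247) for p in T])
r=least_squares(lambda q:np.hypot(P[:,0]-q[0],P[:,1]-q[1])-57,[682,-60]);print(r.x,np.std(r.fun))
r2=least_squares(lambda q:np.hypot(P[:,0]-q[0],P[:,1]-q[1])-q[2],[682,-60,57]);print(r2.x,np.std(r2.fun))
c=r2.x[:2]
for nm,o in (('home',(84,216)),('entry',(98,75))):
    for z in (185,195,205,215,225,235):
        q=g(o,z)[:2]-c;print(nm,z,np.hypot(*q),np.degrees(np.arctan2(q[1],q[0])))
E
```

```text
[683.9 -58.9] 0.5182533662526405
[683.7 -58.9  56.5] 0.5022936123888703
home 185 46.91665301210524 169.10217570961353
home 195 50.269858843955305 173.19712828076413
home 205 53.847165842417574 176.76429869550304
home 215 57.6068399850849 179.87666333777864
home 225 61.51545285219199 -177.39926128468574
home 235 65.54636564211671 -175.00535417837887
entry 185 66.80509131627778 136.8545721939946
entry 195 66.75407442305466 141.8261580501395
entry 205 67.20422773970704 146.76814321574687
entry 215 68.14562016601873 151.60896881987406
entry 225 69.55830947659221 156.28559374548217
entry 235 71.41433213564801 160.7477201553393
```

Call:
arm_command(deltas=[{"xyz":[-0.006,0.009,-0.012],"turn":[0,0,0.042]},{"xyz":[-0.006,0.009,-0.018],"turn":[0,0,0.042]},{"xyz":[-0.006,0.009,-0.018],"turn":[0,0,0.042]},{"xyz":[-0.006,0.009,-0.018],"turn":[0,0,0.042]},{"xyz":[-0.006,0.009,-0.018],"turn":[0,0,0.042]},{"xyz":[-0.006,0.009,-0.018],"turn":[0,0,0.042]},{"xyz":[-0.006,0.009,-0.018],"turn":[0,0,0.042]},{"xyz":[-0.006,0.009,-0.018],"turn":[0,0,0.042]},{"xyz":[-0.006,0.009,-0.018],"turn":[0,0,0.042]},{"xyz":[-0.006,0.009,-0.012],"turn":[0,0,0.042]}])

```text
clock: 9.07
eef_pos: [498.1, -99.7, 91.8]
eef_rot: [-3.141, -0.0, 2.202]
wrist_force: [1.0, -0.4, -2.3]
finger_gap: 13.6
```

Call:
arm_command(deltas=[{"xyz":[0,0.01,0],"turn":[0,0,0.035]},{"xyz":[0,0.017,0],"turn":[0,0,0.035]},{"xyz":[0,0.017,0],"turn":[0,0,0.035]},{"xyz":[0,0.017,0],"turn":[0,0,0.035]},{"xyz":[0,0.017,0],"turn":[0,0,0.035]},{"xyz":[0,0.017,0],"turn":[0,0,0.035]},{"xyz":[0,0.017,0],"turn":[0,0,0.035]},{"xyz":[0,0.017,0],"turn":[0,0,0.035]},{"xyz":[0,0.017,0],"turn":[0,0,0.035]},{"xyz":[0,0.017,0],"turn":[0,0,0.035]},{"xyz":[0,0,0],"turn":[0,0,0]}])

```text
clock: 10.45
eef_pos: [498.6, 64.4, 92.4]
eef_rot: [-3.142, 0.0, 2.552]
wrist_force: [0.5, -0.3, -1.6]
finger_gap: 14.0
```

```bash
python3 look.py f scene side wrist
```

```text
10.55 [498.6134  63.2663  92.4137] [-3.1415  0.0001  2.5499] [ 0.0534  0.3398  1.7819 -0.0002  1.0199 -0.9256] [-0.1151 -0.7025 -2.0055] [ 0.1647  0.047  -0.0519] 13.77217843724159
```

View pics/side_f.png

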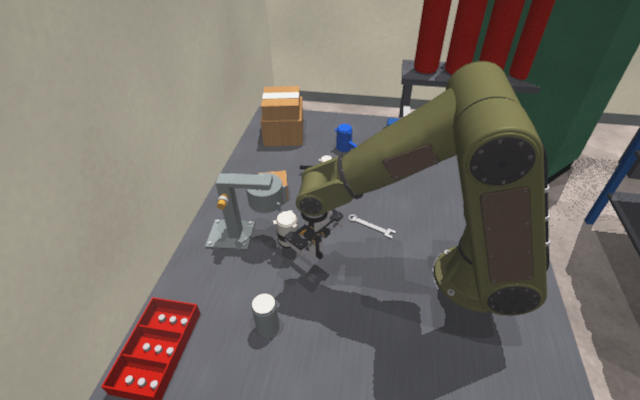

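View pics/scene_f.png

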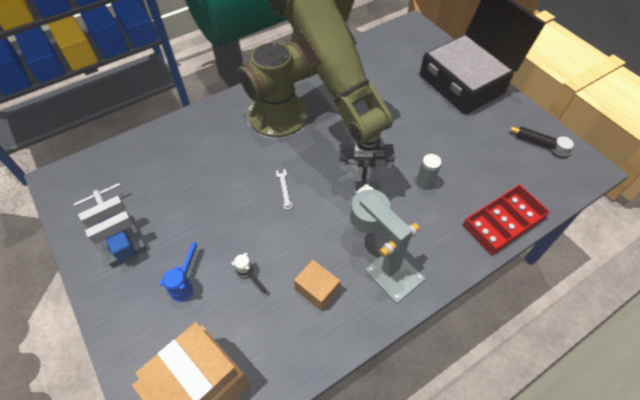

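Call:
arm_command(deltas=[{"xyz":[0.01,-0.0065,0],"turn":[0,0,0]},{"xyz":[0.014,-0.009,0],"turn":[0,0,0]},{"xyz":[0.014,-0.009,0],"turn":[0,0,0]},{"xyz":[0.014,-0.009,0],"turn":[0,0,0]},{"xyz":[0.014,-0.009,0],"turn":[0,0,0]},{"xyz":[0.01,-0.007,0],"turn":[0,0,0]},{"xyz":[0.005,-0.0035,0],"turn":[0,0,0]},{"xyz":[0,0,0],"turn":[0,0,0]},{"xyz":[0,0,0],"turn":[0,0,0]}])

```text
clock: 11.72
eef_pos: [579.4, 10.5, 92.4]
eef_rot: [-3.142, -0.0, 2.55]
wrist_force: [-0.3, 0.7, -1.9]
finger_gap: 13.5
```

```bash
python3 look.py g scene side wrist; python3 - <<'E'
from cell import *
for i in range(4):
    s=read_state();print(s['eef_pos'],s['eef_rot'][2],s['wrist_force'])
import cv2
a=cv2.imread("pics/scene_g.png");b=cv2.imread("pics/side_g.png")
cv2.imwrite("pics/s_g.png",cv2.resize(a[150:260,330:430],None,fx=5.4,fy=5.4,interpolation=cv2.INTER_CUBIC))
cv2.imwrite("pics/d_g.png",cv2.resize(b[160:270,210:350],None,fx=5.4,fy=5.4,interpolation=cv2.INTER_CUBIC))
E
```

```text
11.825 [579.4108  10.5546  92.5427] [3.1416 0.     2.5501] [-0.045   0.4918  1.5591  0.      1.0907 -1.0243] [ 0.2469  0.5229 -2.5503] [0.1322 0.0812 0.0191] 13.45634852308191
[579.45326437  10.52838127  92.56091168] 2.5501518460993076 [ 0.15295663 -0.06857694 -1.71194462]
[579.45326437  10.52838127  92.56091168] 2.5501518460993076 [ 0.15295663 -0.06857694 -1.71194462]
[579.45326437  10.52838127  92.56091168] 2.5501518460993076 [ 0.15295663 -0.06857694 -1.71194462]
[579.45326437  10.52838127  92.56091168] 2.5501518460993076 [ 0.15295663 -0.06857694 -1.71194462]
```

View pics/d_g.png

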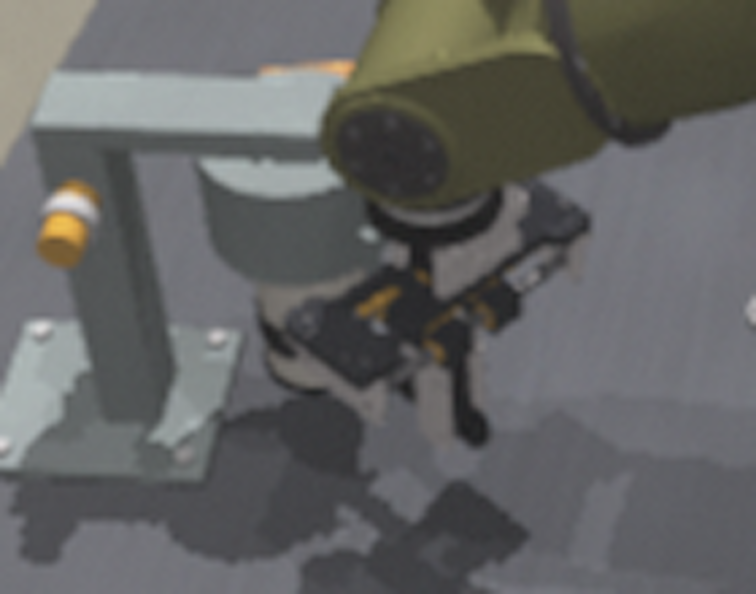

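View pics/s_g.png

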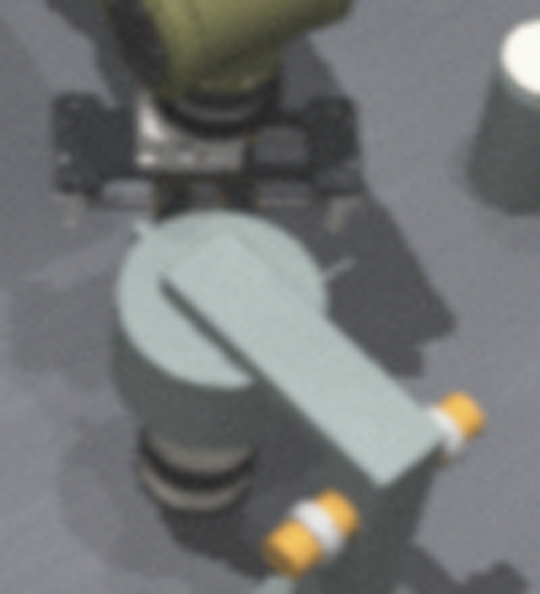

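View pics/wrist_g.png

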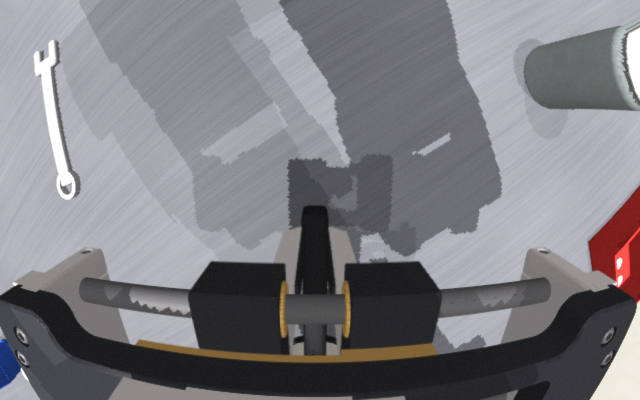

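Call:
arm_command(deltas=[{"xyz":[0,0,0.005],"turn":[0,0,0]},{"xyz":[0,0,0.005],"turn":[0,0,0]},{"xyz":[0,0,0.005],"turn":[0,0,0]},{"xyz":[0,0,0.005],"turn":[0,0,0]},{"xyz":[0,0,0],"turn":[0,0,0]}])

```text
clock: 12.5
eef_pos: [579.8, 10.3, 112.9]
eef_rot: [3.141, 0.001, 2.55]
wrist_force: [0.3, -0.6, -1.9]
finger_gap: 13.6
```

Call:
arm_command(deltas=[{"xyz":[0,0,0.002],"turn":[0,0,0]},{"xyz":[0,0,0],"turn":[0,0,0]}])

```text
clock: 12.75
eef_pos: [579.6, 10.3, 114.5]
eef_rot: [-3.142, 0.0, 2.55]
wrist_force: [0.5, -0.1, -1.1]
finger_gap: 14.1
```

Call:
arm_command(deltas=[{"xyz":[0,0,0.002],"turn":[0,0,0]},{"xyz":[0,0,0],"turn":[0,0,0]}])

```text
clock: 13.0
eef_pos: [579.7, 10.3, 116.6]
eef_rot: [3.142, 0.0, 2.55]
wrist_force: [0.1, 0.2, -2.0]
finger_gap: 13.7
```

Call:
arm_command(deltas=[{"xyz":[0,0,0.002],"turn":[0,0,0]},{"xyz":[0,0,0],"turn":[0,0,0]}])

```text
clock: 13.25
eef_pos: [579.7, 10.3, 118.6]
eef_rot: [3.141, 0.0, 2.55]
wrist_force: [0.4, 0.3, -2.0]
finger_gap: 13.4
```

Call:
arm_command(deltas=[{"xyz":[0,0,0.002],"turn":[0,0,0]},{"xyz":[0,0,0],"turn":[0,0,0]}])

```text
clock: 13.5
eef_pos: [579.7, 10.3, 120.6]
eef_rot: [3.141, 0.0, 2.55]
wrist_force: [0.5, -0.2, -2.2]
finger_gap: 13.6
```

Call:
arm_command(deltas=[{"xyz":[0,0,0.002],"turn":[0,0,0]},{"xyz":[0,0,0],"turn":[0,0,0]}])

```text
clock: 13.75
eef_pos: [579.7, 10.3, 122.6]
eef_rot: [3.141, 0.0, 2.55]
wrist_force: [-0.6, 0.3, -1.8]
finger_gap: 13.5
```

Call:
arm_command(deltas=[{"xyz":[0,0,0.002],"turn":[0,0,0]},{"xyz":[0,0,0],"turn":[0,0,0]}])

```text
clock: 14.0
eef_pos: [579.7, 10.3, 124.6]
eef_rot: [3.141, 0.0, 2.55]
wrist_force: [-0.1, 0.5, -2.2]
finger_gap: 13.2
```

Call:
arm_command(deltas=[{"xyz":[0,0,0.002],"turn":[0,0,0]},{"xyz":[0,0,0],"turn":[0,0,0]}])

```text
clock: 14.25
eef_pos: [579.6, 10.3, 126.6]
eef_rot: [3.141, 0.0, 2.55]
wrist_force: [0.7, 0.4, -1.6]
finger_gap: 13.7
```

Call:
arm_command(deltas=[{"xyz":[0,0,0.002],"turn":[0,0,0]},{"xyz":[0,0,0],"turn":[0,0,0]}])

```text
clock: 14.5
eef_pos: [579.7, 10.3, 128.6]
eef_rot: [3.141, 0.0, 2.55]
wrist_force: [-1.1, -0.0, -1.8]
finger_gap: 13.3
```

Call:
arm_command(deltas=[{"xyz":[0,0,0.001],"turn":[0,0,0]},{"xyz":[0,0,0],"turn":[0,0,0]}])

```text
clock: 14.75
eef_pos: [579.6, 10.3, 129.5]
eef_rot: [3.142, 0.0, 2.55]
wrist_force: [-0.9, -0.4, -1.2]
finger_gap: 13.7
```

Call:
arm_command(deltas=[{"xyz":[0,0,0.001],"turn":[0,0,0]},{"xyz":[0,0,0],"turn":[0,0,0]}])

```text
clock: 15.0
eef_pos: [579.4, 10.3, 130.2]
eef_rot: [-3.141, -0.001, 2.55]
wrist_force: [-0.4, -0.6, -3.8]
finger_gap: 13.5
```

Call:
arm_command(deltas=[{"xyz":[0,0,0.001],"turn":[0,0,0]},{"xyz":[0,0,0],"turn":[0,0,0]}])

```text
clock: 15.25
eef_pos: [579.4, 10.4, 131.2]
eef_rot: [-3.141, -0.001, 2.55]
wrist_force: [-1.3, 0.5, -4.8]
finger_gap: 13.9
```

Call:
arm_command(deltas=[{"xyz":[0,0,0.001],"turn":[0,0,0]},{"xyz":[0,0,0],"turn":[0,0,0]}])

```text
clock: 15.5
eef_pos: [579.5, 10.4, 132.4]
eef_rot: [-3.142, -0.0, 2.55]
wrist_force: [-0.4, 0.5, -5.6]
finger_gap: 13.5
```

Call:
arm_command(deltas=[{"xyz":[0,0,0.001],"turn":[0,0,0]},{"xyz":[0,0,0],"turn":[0,0,0]}])

```text
clock: 15.75
eef_pos: [579.6, 10.3, 133.5]
eef_rot: [-3.142, 0.0, 2.55]
wrist_force: [-1.4, 0.8, -4.6]
finger_gap: 13.6
```

Call:
arm_command(deltas=[{"xyz":[0,0,0.0015],"turn":[0,0,0]},{"xyz":[0,0,0],"turn":[0,0,0]}])

```text
clock: 16.0
eef_pos: [579.6, 10.3, 135.1]
eef_rot: [3.141, 0.0, 2.55]
wrist_force: [-1.5, 1.2, -4.0]
finger_gap: 13.6
```

Call:
arm_command(deltas=[{"xyz":[0,0,0.0015],"turn":[0,0,0]},{"xyz":[0,0,0],"turn":[0,0,0]}])

```text
clock: 16.25
eef_pos: [579.6, 10.3, 136.6]
eef_rot: [3.142, 0.0, 2.55]
wrist_force: [-1.6, 1.8, -4.6]
finger_gap: 14.1
```

Call:
arm_command(deltas=[{"xyz":[0,0,0.0005],"turn":[0,0,0]},{"xyz":[0,0,0],"turn":[0,0,0]}])

```text
clock: 16.5
eef_pos: [579.6, 10.3, 137.0]
eef_rot: [3.142, 0.0, 2.55]
wrist_force: [-1.3, 0.9, -5.3]
finger_gap: 13.4
```

```bash
python3 look.py h scene side wrist; python3 - <<'E'
import cv2
a=cv2.imread("pics/scene_h.png");b=cv2.imread("pics/side_h.png")
cv2.imwrite("pics/s_h.png",cv2.resize(a[150:260,330:430],None,fx=5.4,fy=5.4,interpolation=cv2.INTER_CUBIC))
cv2.imwrite("pics/d_h.png",cv2.resize(b[160:270,210:350],None,fx=5.4,fy=5.4,interpolation=cv2.INTER_CUBIC))
E
```

```text
16.6 [579.5789  10.3144 136.9232] [-3.1415 -0.      2.5498] [-0.0454  0.4395  1.5227 -0.      1.1794 -1.0244] [-0.8312  1.0078 -5.5765] [0.4222 0.4932 0.0516] 13.639830415073085
```

View pics/d_h.png

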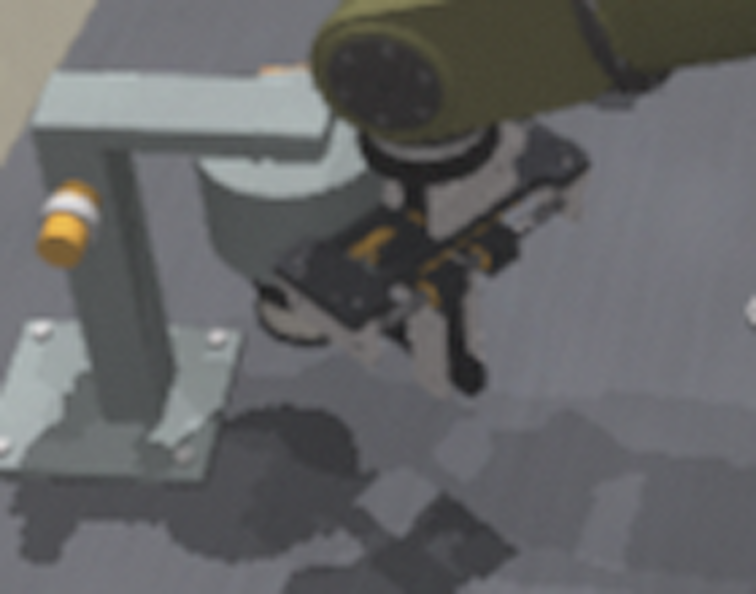

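View pics/s_h.png

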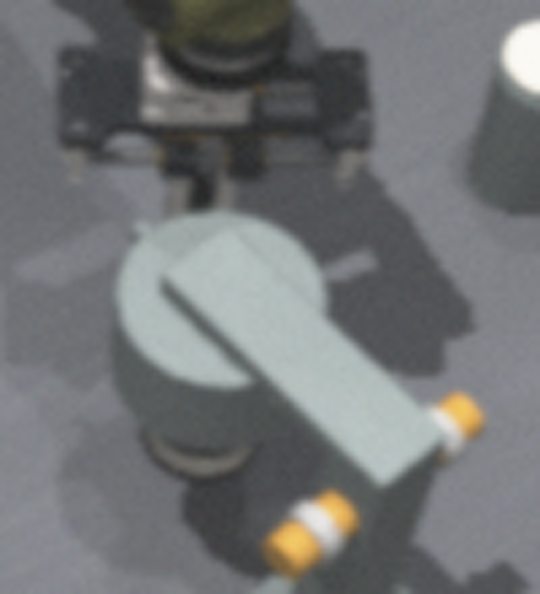

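View pics/wrist_h.png

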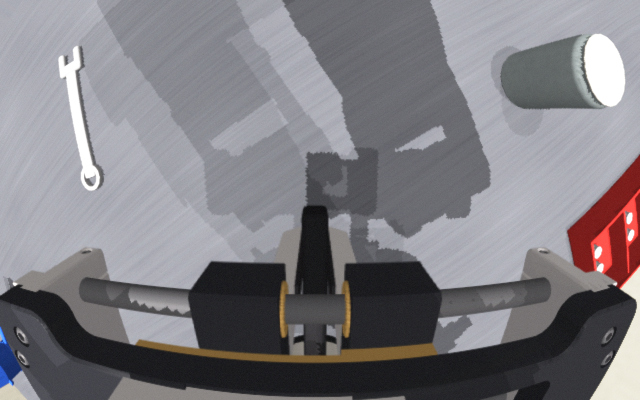

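```bash
python3 - <<'E'
import numpy as np
c=np.array([683.6,-59.4]);R=125.3;y=2.55
for i in range(15):
    p=c+R*np.array([np.cos(y),np.sin(y)]);q=c+R*np.array([np.cos(y+.05),np.sin(y+.05)])
    print(i,round(y,3),np.round(p,1),np.round(q-p,2));y+=.05
E
```

```text
0 2.55 [579.6  10.5] [-3.36 -5.29]
1 2.6 [576.2   5.2] [-3.09 -5.45]
2 2.65 [ 5.731e+02 -3.000e-01] [-2.82 -5.59]
3 2.7 [570.3  -5.8] [-2.53 -5.73]
4 2.75 [567.8 -11.6] [-2.25 -5.85]
5 2.8 [565.5 -17.4] [-1.95 -5.95]
6 2.85 [563.6 -23.4] [-1.65 -6.04]
7 2.9 [561.9 -29.4] [-1.35 -6.12]
8 2.95 [560.6 -35.5] [-1.04 -6.18]
9 3.0 [559.6 -41.7] [-0.73 -6.22]
10 3.05 [558.8 -47.9] [-0.42 -6.25]
11 3.1 [558.4 -54.2] [-0.1  -6.26]
12 3.15 [558.3 -60.5] [ 0.21 -6.26]
13 3.2 [558.5 -66.7] [ 0.52 -6.24]
14 3.25 [559. -73.] [ 0.83 -6.21]
```

Call:
arm_command(deltas=[{"xyz":[-0.0004,0.0003,0.0003],"turn":[0,0,0]},{"xyz":[0,0,0],"turn":[0,0,0]}])

```text
clock: 16.9
eef_pos: [579.4, 10.5, 137.4]
eef_rot: [3.141, 0.001, 2.55]
wrist_force: [1.4, -1.8, -5.6]
finger_gap: 13.7
```

Call:
arm_command(deltas=[{"xyz":[-0.0017,-0.0026,0],"turn":[0,0,0.025]},{"xyz":[-0.0017,-0.0027,0],"turn":[0,0,0.025]}])

```text
clock: 17.15
eef_pos: [575.7, 5.2, 137.2]
eef_rot: [3.142, -0.0, 2.602]
wrist_force: [0.8, 1.0, -4.8]
finger_gap: 13.4
```

Call:
arm_command(deltas=[{"xyz":[-0.0015,-0.0027,0],"turn":[0,0,0.025]},{"xyz":[-0.0016,-0.0027,0],"turn":[0,0,0.025]}])

```text
clock: 17.4
eef_pos: [572.6, -0.3, 137.3]
eef_rot: [3.142, 0.0, 2.652]
wrist_force: [0.3, 1.1, -5.2]
finger_gap: 13.5
```

Call:
arm_command(deltas=[{"xyz":[-0.0014,-0.0028,0],"turn":[0,0,0.025]},{"xyz":[-0.0014,-0.0028,0],"turn":[0,0,0.025]}])

```text
clock: 17.65
eef_pos: [569.8, -5.9, 137.2]
eef_rot: [-3.142, -0.0, 2.702]
wrist_force: [0.9, 0.7, -6.2]
finger_gap: 13.6
```

Call:
arm_command(deltas=[{"xyz":[-0.0012,-0.0029,0],"turn":[0,0,0.025]},{"xyz":[-0.0013,-0.0028,0],"turn":[0,0,0.025]},{"xyz":[-0.0011,-0.0029,0],"turn":[0,0,0.025]},{"xyz":[-0.0012,-0.0029,0],"turn":[0,0,0.025]}])

```text
clock: 18.15
eef_pos: [565.0, -17.4, 137.3]
eef_rot: [-3.142, 0.0, 2.802]
wrist_force: [0.6, 0.5, -5.4]
finger_gap: 13.6
```

Call:
arm_command(deltas=[{"xyz":[-0.001,-0.003,0],"turn":[0,0,0.025]},{"xyz":[-0.001,-0.003,0],"turn":[0,0,0.025]},{"xyz":[-0.0008,-0.003,0],"turn":[0,0,0.025]},{"xyz":[-0.0008,-0.003,0],"turn":[0,0,0.025]}])

```text
clock: 18.65
eef_pos: [561.4, -29.4, 137.2]
eef_rot: [-3.142, -0.0, 2.901]
wrist_force: [0.7, 2.2, -5.0]
finger_gap: 13.8
```

Call:
arm_command(deltas=[{"xyz":[-0.0007,-0.003,0],"turn":[0,0,0.025]},{"xyz":[-0.0006,-0.0031,0],"turn":[0,0,0.025]},{"xyz":[-0.0005,-0.0031,0],"turn":[0,0,0.025]},{"xyz":[-0.0005,-0.0031,0],"turn":[0,0,0.025]}])

```text
clock: 19.15
eef_pos: [559.2, -41.7, 137.3]
eef_rot: [-3.142, 0.0, 3.001]
wrist_force: [-0.4, 1.2, -4.8]
finger_gap: 13.4
```

Turning freely, with forces near spring plus weight only. About 0.25 rad remains to home at yaw ≈ 3.25.

Call:
arm_command(deltas=[{"xyz":[-0.0004,-0.0031,0],"turn":[0,0,0.025]},{"xyz":[-0.0003,-0.0031,0],"turn":[0,0,0.025]},{"xyz":[-0.0002,-0.0031,0],"turn":[0,0,0.025]},{"xyz":[-0.0002,-0.0031,0],"turn":[0,0,0.025]}])

```text
clock: 19.65
eef_pos: [558.1, -54.1, 137.3]
eef_rot: [-3.142, 0.0, 3.101]
wrist_force: [-0.1, 1.4, -4.9]
finger_gap: 13.5
```

Call:
arm_command(deltas=[{"xyz":[-0.0001,-0.0031,0],"turn":[0,0,0.025]},{"xyz":[0,-0.0031,0],"turn":[0,0,0.025]},{"xyz":[0,0,0],"turn":[0,0,0]}])

```text
clock: 20.02
eef_pos: [558.0, -60.3, 137.2]
eef_rot: [-3.142, 0.0, -3.133]
wrist_force: [-0.2, 0.9, -5.5]
finger_gap: 13.3
```

Call:
arm_command(deltas=[{"xyz":[0.0001,-0.0031,0],"turn":[0,0,0.025]},{"xyz":[0.0001,-0.0031,0],"turn":[0,0,0.025]},{"xyz":[0,0,0],"turn":[0,0,0]}])

```text
clock: 20.4
eef_pos: [558.2, -66.5, 137.2]
eef_rot: [-3.142, 0.0, -3.083]
wrist_force: [-0.7, 1.5, -5.6]
finger_gap: 13.8
```

```bash
python3 look.py i scene side wrist; python3 - <<'E'
import cv2
a=cv2.imread("pics/scene_i.png");b=cv2.imread("pics/side_i.png")
cv2.imwrite("pics/s_i.png",cv2.resize(a[150:260,330:430],None,fx=5.4,fy=5.4,interpolation=cv2.INTER_CUBIC))
cv2.imwrite("pics/d_i.png",cv2.resize(b[160:270,210:350],None,fx=5.4,fy=5.4,interpolation=cv2.INTER_CUBIC))
E
```

```text
20.5 [558.2157 -66.3433 137.2672] [-3.1415  0.0001 -3.0836] [-0.1834  0.4024  1.5752 -0.0001  1.1639 -1.8122] [-0.2136  0.5124 -4.6629] [0.1335 0.4606 0.0662] 13.319853566852306
```

View pics/d_i.png

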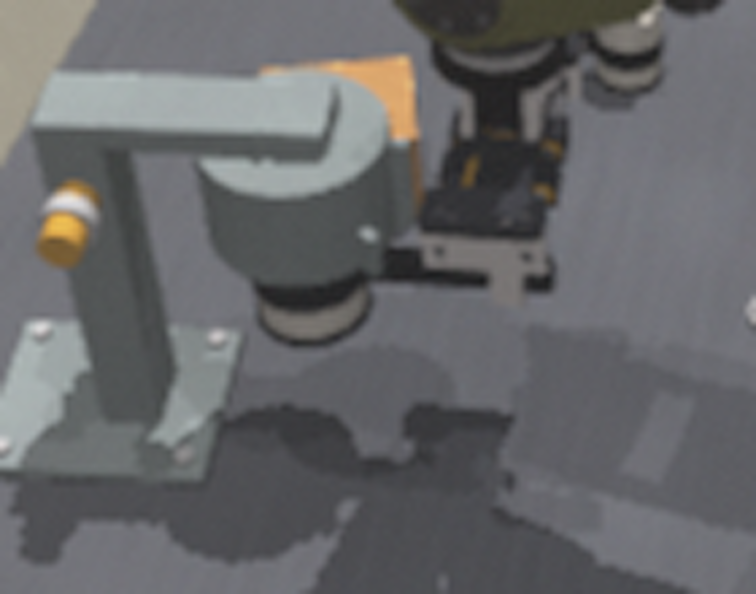

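View pics/s_i.png

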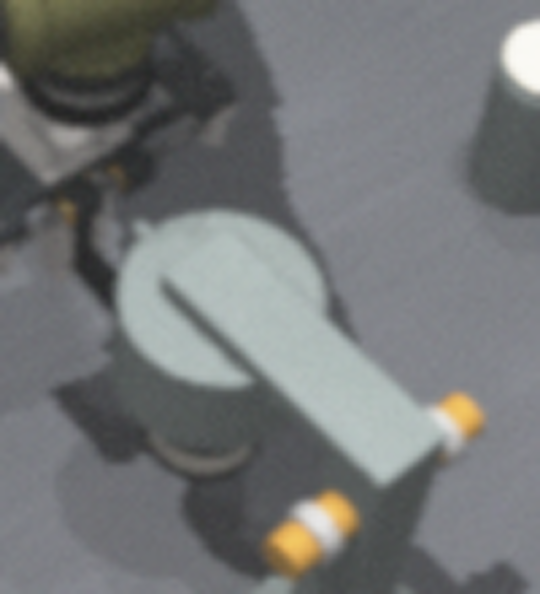

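View pics/wrist_i.png

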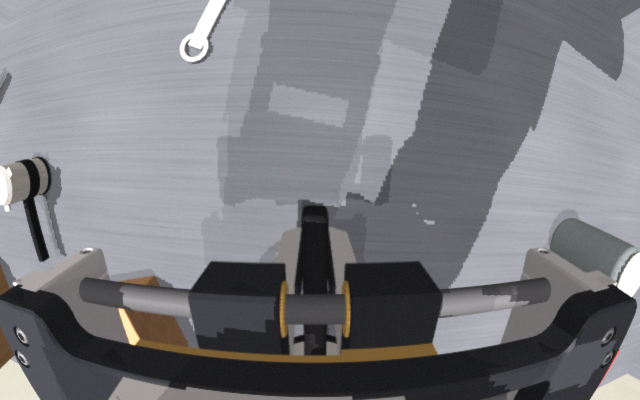

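Call:
arm_command(deltas=[{"xyz":[0.0003,-0.0031,0],"turn":[0,0,0.025]},{"xyz":[0.0003,-0.0031,0],"turn":[0,0,0.025]},{"xyz":[0,0,0],"turn":[0,0,0]}])

```text
clock: 20.92
eef_pos: [558.7, -72.8, 137.2]
eef_rot: [3.142, -0.0, -3.033]
wrist_force: [-1.7, 0.2, -4.0]
finger_gap: 13.7
```

Call:
arm_command(deltas=[{"xyz":[0,0,-0.001],"turn":[0,0,0]},{"xyz":[0,0,0],"turn":[0,0,0]}])

```text
clock: 21.18
eef_pos: [558.8, -72.5, 136.2]
eef_rot: [-3.142, -0.0, -3.034]
wrist_force: [-1.3, 0.7, -4.9]
finger_gap: 13.6
```

Call:
arm_command(deltas=[{"xyz":[0,0,-0.001],"turn":[0,0,0]},{"xyz":[0,0,0],"turn":[0,0,0]}])

```text
clock: 21.42
eef_pos: [558.8, -72.5, 135.2]
eef_rot: [-3.142, -0.0, -3.033]
wrist_force: [-1.4, 0.0, -5.7]
finger_gap: 13.4
```

Call:
arm_command(deltas=[{"xyz":[0,0,-0.001],"turn":[0,0,0]},{"xyz":[0,0,0],"turn":[0,0,0]}])

```text
clock: 21.68
eef_pos: [558.8, -72.5, 134.2]
eef_rot: [3.142, -0.0, -3.033]
wrist_force: [-1.3, -0.6, -5.6]
finger_gap: 13.8
```

Call:
arm_command(deltas=[{"xyz":[0,0,-0.0005],"turn":[0,0,0]},{"xyz":[0,0,0],"turn":[0,0,0]}])

```text
clock: 21.92
eef_pos: [558.8, -72.5, 133.8]
eef_rot: [-3.142, 0.0, -3.033]
wrist_force: [-1.2, 0.2, -4.5]
finger_gap: 13.3
```

Call:
arm_command(deltas=[{"xyz":[0,0,-0.0005],"turn":[0,0,0]},{"xyz":[0,0,0],"turn":[0,0,0]}])

```text
clock: 22.18
eef_pos: [558.9, -72.5, 133.4]
eef_rot: [-3.142, 0.0, -3.033]
wrist_force: [-0.1, -0.5, -4.2]
finger_gap: 13.8
```

Call:
arm_command(deltas=[{"xyz":[0,0,-0.0005],"turn":[0,0,0]},{"xyz":[0,0,0],"turn":[0,0,0]}])

```text
clock: 22.42
eef_pos: [559.1, -72.5, 133.0]
eef_rot: [-3.141, 0.001, -3.033]
wrist_force: [0.2, 0.4, -2.5]
finger_gap: 13.8
```

Call:
arm_command(deltas=[{"xyz":[0,0,-0.0005],"turn":[0,0,0]},{"xyz":[0,0,0],"turn":[0,0,0]}])

```text
clock: 22.68
eef_pos: [559.2, -72.5, 132.6]
eef_rot: [-3.141, 0.001, -3.033]
wrist_force: [2.1, 0.4, -0.7]
finger_gap: 13.4
```

Call:
arm_command(deltas=[{"xyz":[0,0,-0.0005],"turn":[0,0,0]},{"xyz":[0,0,0],"turn":[0,0,0]}])

```text
clock: 22.92
eef_pos: [559.3, -72.5, 132.3]
eef_rot: [-3.141, 0.001, -3.033]
wrist_force: [3.3, 0.9, 2.4]
finger_gap: 13.9
```

Call:
arm_command(deltas=[{"xyz":[0,0,0.0007],"turn":[0,0,0]},{"xyz":[0,0,0],"turn":[0,0,0]}])

```text
clock: 23.18
eef_pos: [558.9, -72.5, 132.4]
eef_rot: [-3.142, 0.0, -3.033]
wrist_force: [4.5, 0.2, 0.8]
finger_gap: 13.4
```

Call:
arm_command(deltas=[{"xyz":[0,0,0],"turn":[0,0,0]},{"xyz":[0,0,0],"turn":[0,0,0]},{"xyz":[0,0,0],"turn":[0,0,0]},{"xyz":[0,0,0],"turn":[0,0,0]},{"xyz":[0,0,0],"turn":[0,0,0]},{"xyz":[0,0,0],"turn":[0,0,0]},{"xyz":[0,0,0],"turn":[0,0,0]},{"xyz":[0,0,0],"turn":[0,0,0]}], gripper=0.35)

```text
clock: 24.18
eef_pos: [558.8, -72.5, 132.4]
eef_rot: [-3.142, -0.0, -3.033]
wrist_force: [0.5, 0.3, 0.8]
finger_gap: 60.8
```

```bash
python3 look.py j scene side wrist; python3 - <<'E'
import cv2
a=cv2.imread("pics/scene_j.png");b=cv2.imread("pics/side_j.png")
cv2.imwrite("pics/d_j.png",cv2.resize(b[160:270,210:350],None,fx=5.4,fy=5.4,interpolation=cv2.INTER_CUBIC))
E
```

```text
24.275 [558.7965 -72.4804 132.4585] [-3.1416  0.     -3.0334] [-0.194   0.4107  1.5756 -0.      1.1553 -1.873 ] [ 0.653   0.2117 -0.072 ] [ 0.0645 -0.163  -0.0096] 61.231847126179986
```

View pics/d_j.png

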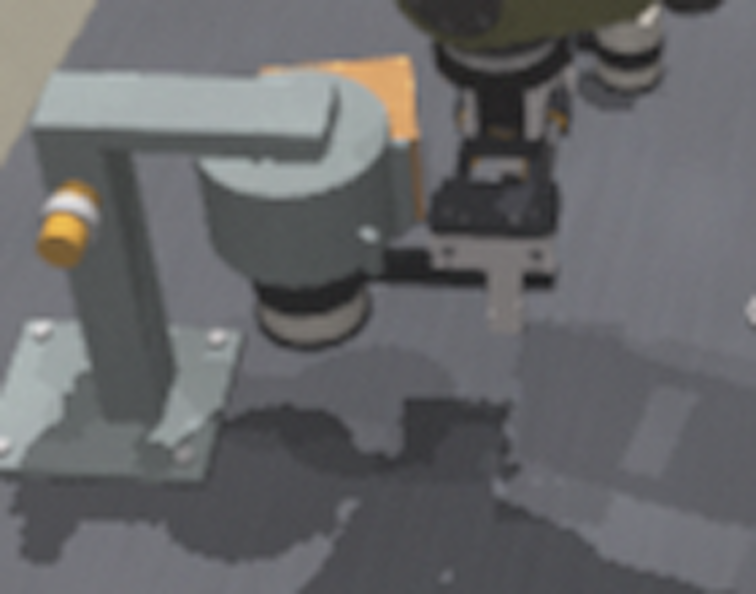

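View pics/wrist_j.png

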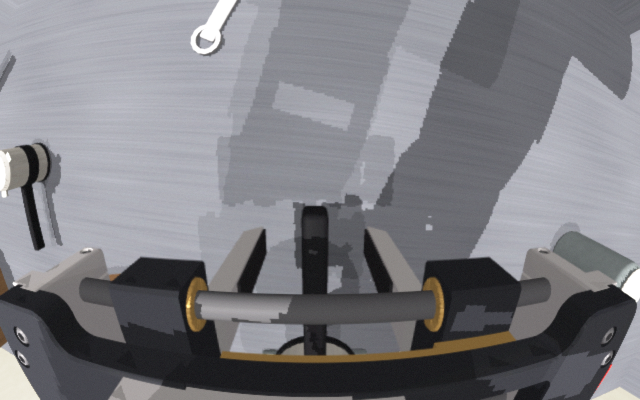

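Call:
arm_command(deltas=[{"xyz":[-0.01,-0.001,0],"turn":[0,0,0]},{"xyz":[-0.015,-0.0015,0],"turn":[0,0,0]},{"xyz":[-0.015,-0.0015,0],"turn":[0,0,0]},{"xyz":[-0.015,-0.0015,0],"turn":[0,0,0]},{"xyz":[-0.015,-0.0015,0.0],"turn":[0,0,0]},{"xyz":[-0.01,-0.001,0],"turn":[0,0,0]},{"xyz":[0,0,0.04],"turn":[0,0,0]},{"xyz":[0,0,0.05],"turn":[0,0,0]},{"xyz":[0,0,0.05],"turn":[0,0,0]},{"xyz":[0,0,0.03],"turn":[0,0,0]},{"xyz":[0,0,0],"turn":[0,0,0]},{"xyz":[0,0,0],"turn":[0,0,0]}])

```text
clock: 25.82
eef_pos: [478.4, -80.4, 301.4]
eef_rot: [3.141, -0.001, -3.033]
wrist_force: [-0.0, -0.6, 0.2]
finger_gap: 61.3
```

```bash
python3 look.py k scene side wrist; python3 - <<'E'
import cv2
a=cv2.imread("pics/scene_k.png");b=cv2.imread("pics/side_k.png")
cv2.imwrite("pics/s_k.png",cv2.resize(a[150:260,310:430],None,fx=5.4,fy=5.4,interpolation=cv2.INTER_CUBIC))
cv2.imwrite("pics/d_k.png",cv2.resize(b[160:270,210:350],None,fx=5.4,fy=5.4,interpolation=cv2.INTER_CUBIC))
E
```

```text
25.925 [478.4212 -80.4403 301.1894] [ 3.1409 -0.0019 -3.0334] [-0.2421  0.1005  1.5637 -0.      1.4795 -1.9211] [-0.4044 -0.0539 -0.1013] [ 0.0953 -0.1671 -0.014 ] 61.3508942180177
```

View pics/d_k.png

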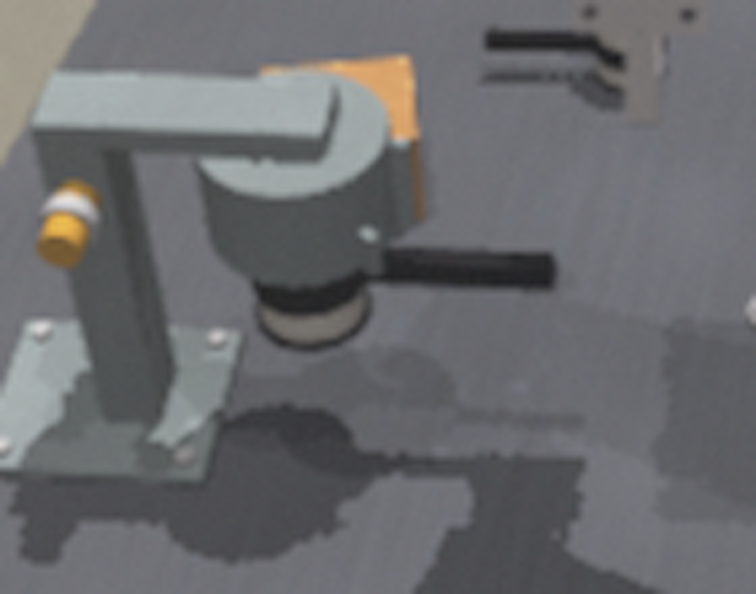

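View pics/s_k.png

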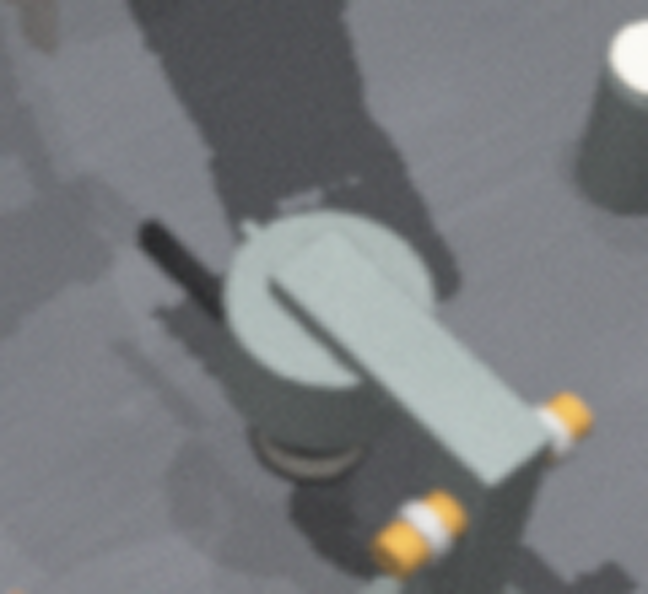

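View pics/wrist_k.png

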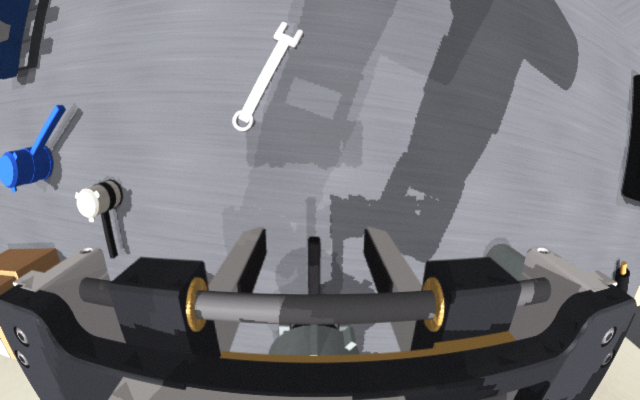

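```bash
python3 - <<'E'
import cv2
from h import *;import pickle
a=cv2.imread("pics/wrist_k.png");cv2.imwrite("pics/wk.png",cv2.resize(a[225:365,255:375],None,fx=4.2,fy=4.2,interpolation=cv2.INTER_CUBIC))
np.set_printoptions(precision=1,suppress=True)
s=lambda x,y:(x/5.4+310-.4,y/5.4+150-.4);d=lambda x,y:(x/5.4+210-.4,y/5.4+160-.4)
print('tip top',tri(s(152,228),d(551,258)))
c=np.array([683.7,-59]);u=np.array([np.cos(.108),np.sin(.108)])
for z,r in ((152,152),(152,60)):
    P=np.r_[c-r*u,z];print(z,r,proj('scene',P),proj('side',P))
print('meas tip mid side',d(551,270),'root mid',d(390,265),'scene tip',s(150,235))
E
```

```text
tip top [536.4 -76.9 148.3]
152 152 [[336.8 189.7]] [[311.9 207.4]]
152 60 [[355.6 208.1]] [[283.9 206.3]]
meas tip mid side (311.63703703703703, 209.6) root mid (281.82222222222225, 208.67407407407407) scene tip (337.3777777777778, 193.11851851851853)
```

View pics/wk.png

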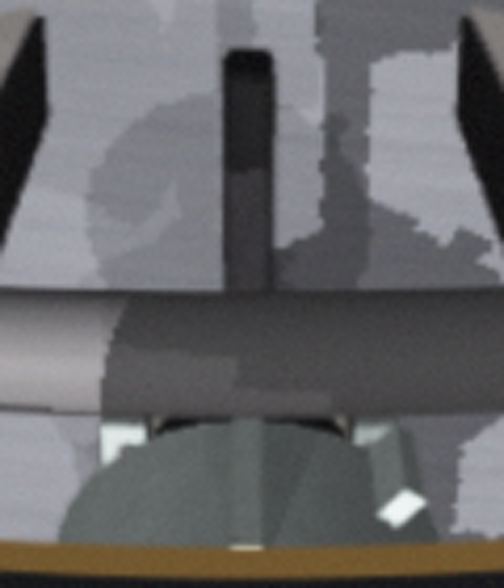

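```bash
python3 - <<'E'
from cell import *
s=read_state();print(s['clock'],s['wrist_force'])
print(sign_off())
E
```

```text
25.975 [-0.0847024   0.9756484   0.42205632]
the job is handed in; nothing more can be done
None
```

The larger aluminium bowl is refitted: it hangs locked in the bell with its handle under the long ridge. I let go, backed the arm clear and handed the job in at about 26 s of the 72 s allowed. The hand-in gave no verdict.

- **Fitting:** I gripped the handle at 60 N and raised the bowl under the short ridge. I felt the spring plate at about 130 mm tool height and pressed about 7 mm further. The bowl then turned 40 degrees with only about 1 to 3 N sideways. Lowering it, the weight came off the gripper at about 133 mm, as it should for lugs 6 mm above the ring's underside. Wrist forces in the mount stayed below about 7 N.
- **Last checks:** After release the wrist picture shows the handle lined up with the long ridge, both at column 247 of the crop. The side and scene pictures show the bowl hanging level. I reckon the rim at about 205 mm above the bench, from the gripper's height at release. I found no sign that the can, wrench or carton had moved, and nothing touched them.
- **Disagreements:** The fixed cameras differed by up to about 7 mm on positions. For the bell's axis and the bowl I relied on the wrist camera, whose view of the bell agreed with the average of the two.

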